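# Set up the hook cramps in the clamping board

### The arm

A 7-joint arm with a two-finger parallel gripper is mounted at the origin on the work surface. World frame = base frame: x ahead of the robot, y to its left, z up, the work surface at z = 0. Lengths are in mm, angles in rad, forces in N, time in s.
With the tool pointing down it reaches from about 350 to 900 mm from the base axis. Payload 7.2 kg.
Tool frame: the origin (TCP) lies at the very end of the fingers, on their centre line; the grasp point (between the pads) lies 19 mm behind it; z points along the fingers, y is the line along which they close (so a half turn about z gives the same grasp; the last joint's range is limited). The gripper opens to 85 mm and grips with 20 to 120 N. Pads are 22 mm wide; open, the fingers measure 114 mm over their backs; the gripper's body (76 mm by 85 mm) begins 54 mm behind the grasp point. The pads swing forward as they close: fully open they stand 13 mm farther back than shut.
Start: joints at [-1.251, 0.411, -0.013, 1.596, 0.006, 1.134, -0.082], TCP at [236.355, 578.589, 231.297] pointing down, gripper open.
Joint ranges: [-2.95, 2.95], [-0.29, 1.99], [-1.47, 1.44], [0.14, 2.54], [-1.03, 4.17], [0.13, 1.85], [-2.86, 2.86]. Speed limits (rad/s): [2.39, 2.39, 3.01, 3.01, 3.14, 3.14, 3.14].

### API

Orientations are given as [roll, pitch, yaw] about the fixed x, y, z axes, in that order (R = Rz(yaw) Ry(pitch) Rx(roll)).
In Python, from cell import readout, camera, manip, models gives the robot as it stands.
- The arm moves only by the tool arm_command, never from a script. Its argument "increments" is one flat list of numbers, 4 for each row, row after row: the shift along the tool's x, y, z in cm, then the turn about the tool's z in degrees. A call has 1 to 5 rows; each row shifts and turns the commanded pose from where the row before left it, along the tool's axes as they then stand; what a row does not reach is not made up. A row lasts 1/8 s, in which the tool goes at most 62.5 mm and 10.7 degrees, less where a joint would pass 70% of its speed; a pose out of reach is approached as far as the arm can. A call is refused whole if a number of a shift passes 6.25 or a number of a turn 10.7, either way. A call with a gripper value outside its range is refused whole. "fingers" is the finger opening in cm, from 0 to 8.54, set as the call begins (left out, the last holds). The fingers move at their own pace and stop on an object; the grip force is fixed at half the most. Time passes only in rows, so rows that do not move let the fingers close. It gives the time, the measured TCP pose, the force and the opening at its end, in the units of the state.
- readout.observe(): the state, without advancing time (a new reading comes with each control period).
- camera(name): name is "scene" or "top" or "wrist"; returns a dict with "color" (480x640x3 uint8, blue, green, red), "depth" (480x640 float32, mm along the optical axis (not along the pixel's ray), 0 where there is no reading), "K" (3x3 intrinsics, pixels), "xyz" and "orientation" of the camera in the world; the wrist camera has in their place "T_tool_cam" (4x4, takes a point from camera to tool coordinates, whose origin is the TCP and whose axes are the flange's). Camera axes: x right, y up, looking along -z (the intrinsics and any distortion apply to the point x, -y, -z); pixel columns grow to the right and rows downward; lengths in mm; the calibration is good to about 2 mm. The wrist camera is an equidistant fisheye: a pixel r from the principal point sees the ray r / f radians off the axis. A picture is of the moment at which its call begins: read the wrist's pose just before it.
- manip.close_job(): hands the job in, once; it reports no verdict.
Trained networks look in a picture, given as the dict that the camera call returned (one of the last four; its "shot" number tells which), for a name from the list of things; names that differ only in an ending like _2 or _b are one class to them, and where a whole thing is asked for, a point or a joint stands for the part that bears it (a point fixed in the world has none). Each returns a list of dicts, best first, with "conf" (0 to 1); they miss things now and then, are a little off and sometimes report something else, mostly with a low value. They report only what shows in the picture. A call takes as long as a camera call. They do not tell look-alikes from the thing itself.
- models.boxes_of(picture, label): "location" ([column, row] in pixels, amid what is visible of it).
- models.silhouettes(picture, label): "pixels" (480x640 bool, what is visible of it) and "location" ([column, row] in pixels, amid what is visible of it).
- models.spot_point(picture, label): "location" ([column, row] in pixels: a listed point, or the origin of a listed thing).
The state is a dict: "clock": time; "joints": joint angles; "joint_velocities": joint speeds; "tau": joint torques, N m; "eef_pos": TCP position; "tcp_rot": TCP orientation; "ft_force": force on the tool from outside, world axes, zero at the start; "moment": the same for the moment, N m; "gripper_width": opening from 0.0 (shut) to 1.0 (fully open).
Only numpy, scipy, OpenCV 4.12 (cv2) and the standard library are available. Lean on these libraries where they do the work, as an engineer would, in place of code of your own. Each camera call takes 0.05 s, during which the arm holds its last target. There are 200 camera calls.

### The job

Get the clamping board ready for gluing. First wind its handwheel one full turn anticlockwise to draw the lock bar back; then thread every hook cramp on the bench foot-first through a deck slot of its own (any slot) and right it, so that it stands upright with its foot flat on the inner floor, pointing away from the lock bar under the deck's front; then wind the wheel the full turn back so that the lock bar is fully shut behind the stems. Leave the other things on the bench undisturbed.

Things in the scene. Friction and masses are not known exactly. Their poses are not given: they have to be found in the camera images.
- board: clamping board fixed to the bench: hollow wooden box, 145 mm deep (x), 290 mm wide (y), handwheel housing at its +y end. Origin on the bench midway between the middle slots; -x faces the robot (yaw varies). Open at front and rear, clear inside between cheeks at y = +-132 mm; inner floor at height 12 mm. Deck 10 mm thick, heights 68 to 78 mm, from x -82 to +62 mm, with four slots
- slot0 (a point): point on the inner floor straight under the centre of the slot at board y = -105 mm; axes as the board's. The slot goes through the deck, 44 mm long in x (-22 to +22 mm), 46 mm wide in y
- slot1 (a point): point on the inner floor straight under the centre of the slot at board y = -35 mm; axes as the board's. The slot goes through the deck, 44 mm long in x (-22 to +22 mm), 46 mm wide in y
- slot2 (a point): point on the inner floor straight under the centre of the slot at board y = +35 mm; axes as the board's. The slot goes through the deck, 44 mm long in x (-22 to +22 mm), 46 mm wide in y
- slot3 (a point): point on the inner floor straight under the centre of the slot at board y = +105 mm; axes as the board's. The slot goes through the deck, 44 mm long in x (-22 to +22 mm), 46 mm wide in y
- bar (a joint): steel lock bar across the deck top (30 x 272 x 5 mm, top at height 83 mm), sliding along board x, moved only by the handwheel. 0 m: shut, front edge at board x +5 mm, covering the rear 17 mm of every slot (27 mm left open). 0.024 m: open, slots free. Shutting, it shoves a stem in its way towards the front
- wheel (a joint): handwheel, 120 mm across, vertical axis, rim top 96 mm above the bench, turning in light friction (about 1 N at the crank) and staying where left. Radians: 0 = bar shut; grows anticlockwise seen from above; 6.28 (one full turn) = bar open. Stops at -0.05 and 6.40
- hub (a point): point on the handwheel's axis, 120 mm above the bench
- crank_top (a point): centre of the top of the wheel's crank handle: an upright wooden cylinder, 18 mm in diameter, 45 mm tall (98 to 143 mm above the bench), 48 mm from the wheel axis, free to spin on its own pin, so that it can be held from above while it is led round the circle
- hook0: L-shaped hook cramp, about 220 g, nearly all in the foot, standing on its foot; may be absent. Steel foot 64 mm long (x), 38 mm wide (y), 14 mm high; wooden stem 16 mm (x) by 22 mm (y), rising to 128 mm above the underside. Origin on the underside straight below the stem's centre; z up the stem; the foot points along -x, from x +8 to -56 mm
- hook1: L-shaped hook cramp, about 220 g, nearly all in the foot, standing on its foot; may be absent. Steel foot 64 mm long (x), 38 mm wide (y), 14 mm high; wooden stem 16 mm (x) by 22 mm (y), rising to 128 mm above the underside. Origin on the underside straight below the stem's centre; z up the stem; the foot points along -x, from x +8 to -56 mm
- hook2: L-shaped hook cramp, about 220 g, nearly all in the foot, standing on its foot; may be absent. Steel foot 64 mm long (x), 38 mm wide (y), 14 mm high; wooden stem 16 mm (x) by 22 mm (y), rising to 128 mm above the underside. Origin on the underside straight below the stem's centre; z up the stem; the foot points along -x, from x +8 to -56 mm
- hook3: L-shaped hook cramp, about 220 g, nearly all in the foot, standing on its foot; may be absent. Steel foot 64 mm long (x), 38 mm wide (y), 14 mm high; wooden stem 16 mm (x) by 22 mm (y), rising to 128 mm above the underside. Origin on the underside straight below the stem's centre; z up the stem; the foot points along -x, from x +8 to -56 mm
- toe0 (a point): middle of the tip of hook0's foot, at the underside: 56 mm from the hook's origin along its -x
- toe1 (a point): middle of the tip of hook1's foot, at the underside: 56 mm from the hook's origin along its -x
- toe2 (a point): middle of the tip of hook2's foot, at the underside: 56 mm from the hook's origin along its -x
- toe3 (a point): middle of the tip of hook3's foot, at the underside: 56 mm from the hook's origin along its -x
- varnish: amber varnish bottle, 44 mm across, 85 mm tall; a bystander, standing or lying loose on the bench; origin at its underside
- gluejar: glass jar, 60 mm across, 70 mm tall; a bystander, standing or lying loose on the bench; origin at its underside
- spool: dark wooden spool, 36 mm across, 30 mm tall; a bystander, standing or lying loose on the bench; origin at its underside
- offcut: wooden offcut 75 x 30 x 22 mm; a bystander, standing or lying loose on the bench; origin at its underside
- mallet: small hammer, 220 mm long; a bystander, standing or lying loose on the bench; origin at its underside
- brush: brush, 180 mm long; a bystander, standing or lying loose on the bench; origin at its underside
- plane: small brass block plane, 90 x 34 mm; a bystander, standing or lying loose on the bench; origin at its underside
Mind the look-alikes: they are no part of the job. What is shaped like the hook3 but blue or green is not meant.

How it is judged (in metres and radians):
On the way, in this order (a step that is already met when the one before it is completed fails the run):
1. the handwheel is wound a full turn anticlockwise (at least 6.0 rad): the lock bar is open (value of joint wheel above 6 rad), for 0.2 s.
2. with the bar still open (wheel above 5.5 rad), every hook present stands in a slot of its own, upright, foot flat on the inner floor and pointing to the front (((x of hook0 in the frame of slot0 between -0.02 and 0.02 m and y of hook0 in the frame of slot0 between -0.015 and 0.015 m and z of hook0 in the frame of slot0 between -0.006 and 0.008 m and angle between hook0's own z axis and vertical below 0.14 rad and x of toe0 in the frame of slot0 below -0.036 m) or (x of hook0 in the frame of slot1 between -0.02 and 0.02 m and y of hook0 in the frame of slot1 between -0.015 and 0.015 m and z of hook0 in the frame of slot1 between -0.006 and 0.008 m and angle between hook0's own z axis and vertical below 0.14 rad and x of toe0 in the frame of slot1 below -0.036 m) or (x of hook0 in the frame of slot2 between -0.02 and 0.02 m and y of hook0 in the frame of slot2 between -0.015 and 0.015 m and z of hook0 in the frame of slot2 between -0.006 and 0.008 m and angle between hook0's own z axis and vertical below 0.14 rad and x of toe0 in the frame of slot2 below -0.036 m) or (x of hook0 in the frame of slot3 between -0.02 and 0.02 m and y of hook0 in the frame of slot3 between -0.015 and 0.015 m and z of hook0 in the frame of slot3 between -0.006 and 0.008 m and angle between hook0's own z axis and vertical below 0.14 rad and x of toe0 in the frame of slot3 below -0.036 m)) and ((x of hook1 in the frame of slot0 between -0.02 and 0.02 m and y of hook1 in the frame of slot0 between -0.015 and 0.015 m and z of hook1 in the frame of slot0 between -0.006 and 0.008 m and angle between hook1's own z axis and vertical below 0.14 rad and x of toe1 in the frame of slot0 below -0.036 m) or (x of hook1 in the frame of slot1 between -0.02 and 0.02 m and y of hook1 in the frame of slot1 between -0.015 and 0.015 m and z of hook1 in the frame of slot1 between -0.006 and 0.008 m and angle between hook1's own z axis and vertical below 0.14 rad and x of toe1 in the frame of slot1 below -0.036 m) or (x of hook1 in the frame of slot2 between -0.02 and 0.02 m and y of hook1 in the frame of slot2 between -0.015 and 0.015 m and z of hook1 in the frame of slot2 between -0.006 and 0.008 m and angle between hook1's own z axis and vertical below 0.14 rad and x of toe1 in the frame of slot2 below -0.036 m) or (x of hook1 in the frame of slot3 between -0.02 and 0.02 m and y of hook1 in the frame of slot3 between -0.015 and 0.015 m and z of hook1 in the frame of slot3 between -0.006 and 0.008 m and angle between hook1's own z axis and vertical below 0.14 rad and x of toe1 in the frame of slot3 below -0.036 m)) and ((x of hook2 in the frame of slot0 between -0.02 and 0.02 m and y of hook2 in the frame of slot0 between -0.015 and 0.015 m and z of hook2 in the frame of slot0 between -0.006 and 0.008 m and angle between hook2's own z axis and vertical below 0.14 rad and x of toe2 in the frame of slot0 below -0.036 m) or (x of hook2 in the frame of slot1 between -0.02 and 0.02 m and y of hook2 in the frame of slot1 between -0.015 and 0.015 m and z of hook2 in the frame of slot1 between -0.006 and 0.008 m and angle between hook2's own z axis and vertical below 0.14 rad and x of toe2 in the frame of slot1 below -0.036 m) or (x of hook2 in the frame of slot2 between -0.02 and 0.02 m and y of hook2 in the frame of slot2 between -0.015 and 0.015 m and z of hook2 in the frame of slot2 between -0.006 and 0.008 m and angle between hook2's own z axis and vertical below 0.14 rad and x of toe2 in the frame of slot2 below -0.036 m) or (x of hook2 in the frame of slot3 between -0.02 and 0.02 m and y of hook2 in the frame of slot3 between -0.015 and 0.015 m and z of hook2 in the frame of slot3 between -0.006 and 0.008 m and angle between hook2's own z axis and vertical below 0.14 rad and x of toe2 in the frame of slot3 below -0.036 m)) and ((x of hook3 in the frame of slot0 between -0.02 and 0.02 m and y of hook3 in the frame of slot0 between -0.015 and 0.015 m and z of hook3 in the frame of slot0 between -0.006 and 0.008 m and angle between hook3's own z axis and vertical below 0.14 rad and x of toe3 in the frame of slot0 below -0.036 m) or (x of hook3 in the frame of slot1 between -0.02 and 0.02 m and y of hook3 in the frame of slot1 between -0.015 and 0.015 m and z of hook3 in the frame of slot1 between -0.006 and 0.008 m and angle between hook3's own z axis and vertical below 0.14 rad and x of toe3 in the frame of slot1 below -0.036 m) or (x of hook3 in the frame of slot2 between -0.02 and 0.02 m and y of hook3 in the frame of slot2 between -0.015 and 0.015 m and z of hook3 in the frame of slot2 between -0.006 and 0.008 m and angle between hook3's own z axis and vertical below 0.14 rad and x of toe3 in the frame of slot2 below -0.036 m) or (x of hook3 in the frame of slot3 between -0.02 and 0.02 m and y of hook3 in the frame of slot3 between -0.015 and 0.015 m and z of hook3 in the frame of slot3 between -0.006 and 0.008 m and angle between hook3's own z axis and vertical below 0.14 rad and x of toe3 in the frame of slot3 below -0.036 m)) and value of joint wheel above 5.5 rad), for 0.3 s.
3. the handwheel is wound back the full turn (to 0.2 rad or less): the lock bar is shut (value of joint wheel below 0.2 rad), for 0.2 s.
At the end, for the whole second after the job is handed in: Wheel within 0.2 rad and lock bar within 3 mm of shut; every hook present stands at rest in a slot: stem centre within 20 mm (board x) and 15 mm (board y) of the slot's centre, underside within 8 mm of the inner floor, upright within 0.14 rad, toe at least 36 mm in front of the slot's centre (((x of hook0 in the frame of slot0 between -0.02 and 0.02 m and y of hook0 in the frame of slot0 between -0.015 and 0.015 m and z of hook0 in the frame of slot0 between -0.006 and 0.008 m and angle between hook0's own z axis and vertical below 0.14 rad and x of toe0 in the frame of slot0 below -0.036 m) or (x of hook0 in the frame of slot1 between -0.02 and 0.02 m and y of hook0 in the frame of slot1 between -0.015 and 0.015 m and z of hook0 in the frame of slot1 between -0.006 and 0.008 m and angle between hook0's own z axis and vertical below 0.14 rad and x of toe0 in the frame of slot1 below -0.036 m) or (x of hook0 in the frame of slot2 between -0.02 and 0.02 m and y of hook0 in the frame of slot2 between -0.015 and 0.015 m and z of hook0 in the frame of slot2 between -0.006 and 0.008 m and angle between hook0's own z axis and vertical below 0.14 rad and x of toe0 in the frame of slot2 below -0.036 m) or (x of hook0 in the frame of slot3 between -0.02 and 0.02 m and y of hook0 in the frame of slot3 between -0.015 and 0.015 m and z of hook0 in the frame of slot3 between -0.006 and 0.008 m and angle between hook0's own z axis and vertical below 0.14 rad and x of toe0 in the frame of slot3 below -0.036 m)) and ((x of hook1 in the frame of slot0 between -0.02 and 0.02 m and y of hook1 in the frame of slot0 between -0.015 and 0.015 m and z of hook1 in the frame of slot0 between -0.006 and 0.008 m and angle between hook1's own z axis and vertical below 0.14 rad and x of toe1 in the frame of slot0 below -0.036 m) or (x of hook1 in the frame of slot1 between -0.02 and 0.02 m and y of hook1 in the frame of slot1 between -0.015 and 0.015 m and z of hook1 in the frame of slot1 between -0.006 and 0.008 m and angle between hook1's own z axis and vertical below 0.14 rad and x of toe1 in the frame of slot1 below -0.036 m) or (x of hook1 in the frame of slot2 between -0.02 and 0.02 m and y of hook1 in the frame of slot2 between -0.015 and 0.015 m and z of hook1 in the frame of slot2 between -0.006 and 0.008 m and angle between hook1's own z axis and vertical below 0.14 rad and x of toe1 in the frame of slot2 below -0.036 m) or (x of hook1 in the frame of slot3 between -0.02 and 0.02 m and y of hook1 in the frame of slot3 between -0.015 and 0.015 m and z of hook1 in the frame of slot3 between -0.006 and 0.008 m and angle between hook1's own z axis and vertical below 0.14 rad and x of toe1 in the frame of slot3 below -0.036 m)) and ((x of hook2 in the frame of slot0 between -0.02 and 0.02 m and y of hook2 in the frame of slot0 between -0.015 and 0.015 m and z of hook2 in the frame of slot0 between -0.006 and 0.008 m and angle between hook2's own z axis and vertical below 0.14 rad and x of toe2 in the frame of slot0 below -0.036 m) or (x of hook2 in the frame of slot1 between -0.02 and 0.02 m and y of hook2 in the frame of slot1 between -0.015 and 0.015 m and z of hook2 in the frame of slot1 between -0.006 and 0.008 m and angle between hook2's own z axis and vertical below 0.14 rad and x of toe2 in the frame of slot1 below -0.036 m) or (x of hook2 in the frame of slot2 between -0.02 and 0.02 m and y of hook2 in the frame of slot2 between -0.015 and 0.015 m and z of hook2 in the frame of slot2 between -0.006 and 0.008 m and angle between hook2's own z axis and vertical below 0.14 rad and x of toe2 in the frame of slot2 below -0.036 m) or (x of hook2 in the frame of slot3 between -0.02 and 0.02 m and y of hook2 in the frame of slot3 between -0.015 and 0.015 m and z of hook2 in the frame of slot3 between -0.006 and 0.008 m and angle between hook2's own z axis and vertical below 0.14 rad and x of toe2 in the frame of slot3 below -0.036 m)) and ((x of hook3 in the frame of slot0 between -0.02 and 0.02 m and y of hook3 in the frame of slot0 between -0.015 and 0.015 m and z of hook3 in the frame of slot0 between -0.006 and 0.008 m and angle between hook3's own z axis and vertical below 0.14 rad and x of toe3 in the frame of slot0 below -0.036 m) or (x of hook3 in the frame of slot1 between -0.02 and 0.02 m and y of hook3 in the frame of slot1 between -0.015 and 0.015 m and z of hook3 in the frame of slot1 between -0.006 and 0.008 m and angle between hook3's own z axis and vertical below 0.14 rad and x of toe3 in the frame of slot1 below -0.036 m) or (x of hook3 in the frame of slot2 between -0.02 and 0.02 m and y of hook3 in the frame of slot2 between -0.015 and 0.015 m and z of hook3 in the frame of slot2 between -0.006 and 0.008 m and angle between hook3's own z axis and vertical below 0.14 rad and x of toe3 in the frame of slot2 below -0.036 m) or (x of hook3 in the frame of slot3 between -0.02 and 0.02 m and y of hook3 in the frame of slot3 between -0.015 and 0.015 m and z of hook3 in the frame of slot3 between -0.006 and 0.008 m and angle between hook3's own z axis and vertical below 0.14 rad and x of toe3 in the frame of slot3 below -0.036 m)) and linear speed of each of hook0, hook1, hook2, hook3 below 0.02 m/s and value of joint wheel below 0.2 rad and value of joint bar below 0.003 m); the robot touches nothing.
It fails at once if a bystander is pushed more than 60 mm away (distance of any of varnish, gluejar, spool, offcut, mallet, brush, plane from where it was at the start of the episode above 0.06 m).
It fails at once if the bottle or the jar is knocked over (angle between any of varnish, gluejar's own z axis and vertical above 0.6 rad).
Of hook0, hook1, hook2, hook3 only 3 to 4 are there at a start; the rules pass over those that are not, and their reading is None.
At some moment in a run one of hook0, hook1, hook2, hook3 may be knocked a few centimetres aside while the robot is not near it.
Once in a run the grip may slacken for a moment while it holds something.
It also fails if it takes over 210 s, if anything falls off the work surface, if the arm or the gripper's body presses on something with over 40 N, if the wrist force passes 120 N, or if a joint passes its speed limit or range.

## Working session

There is one attempt and no reset: what is moved stays moved. The work goes in short steps, Python scripts to look and compute and a tool call to move; the robot and the scene stay as the last step left them, time stands still between calls to the robot, and variables do not carry over. Pictures are saved under pics/ and viewed, on a budget of 14 in all, crops included, one or two more only if the job needs it, and the job is handed in when it is done.

Besides the shell and the picture viewer there is one more tool, called after "Request:" as name(argument=value, ...) on one line, values as JSON. arm_command: Moves the arm, as the interface text tells. Its arguments: {"type":"object","properties":{"increments":{"type":"array"},"fingers":{"type":"number"}},"required":["increments"]}

```bash
ls; mkdir -p pics; cat > h.py <<'E'
import numpy as np, cv2
from scipy.spatial.transform import Rotation as R
from cell import readout, camera, manip, models
def rot(o): return R.from_euler('xyz',o).as_matrix()
def cloud(p):
    "world xyz (480,640,3) of static camera"
    K=p['K'];d=p['depth'];v,u=np.mgrid[0:480,0:640]
    c=np.stack([(u-K[0,2])/K[0,0]*d,-(v-K[1,2])/K[1,1]*d,-d],-1)
    w=c@rot(p['orientation']).T+np.array(p['xyz']); w[d==0]=np.nan
    return w
def proj(p,X):
    c=(np.atleast_2d(X)-p['xyz'])@rot(p['orientation']);K=p['K']
    return np.stack([K[0,2]+K[0,0]*c[:,0]/-c[:,2],K[1,2]-K[1,1]*c[:,1]/-c[:,2]],-1)
E
python3 - <<'E'
from h import *
s=readout.observe();print({k:np.round(v,3) for k,v in s.items()})
for n in ['top','scene']:
    p=camera(n);cv2.imwrite(f'pics/{n}0.png',p['color']);np.savez(f'{n}0.npz',**p)
    print(n,p['xyz'],p['orientation'],p['K'].tolist(),[k for k in p])
    w=cloud(p)
    for l in ['board','hook0','crank_top','hub','varnish','gluejar','spool','offcut','mallet','brush','plane','toe0','slot0']:
        f=models.spot_point
        print(l,[(np.round(r['location']).tolist(),round(r['conf'],2),np.round(w[int(r['location'][1]),int(r['location'][0])]).tolist()) for r in f(p,l)[:7]])
E
```

```text
pics
{'clock': np.float64(0.0), 'joints': array([-1.251,  0.412, -0.013,  1.597,  0.006,  1.134, -0.082]), 'joint_velocities': array([ 0.001, -0.001,  0.001,  0.001, -0.001, -0.   , -0.   ]), 'tau': array([ 1.0000e-03, -6.0062e+01,  6.8300e-01, -2.9940e+01,  1.4000e-02,
        1.1000e-02,  0.0000e+00]), 'eef_pos': array([236.242, 578.092, 230.447]), 'tcp_rot': array([-3.14 ,  0.   ,  2.754]), 'ft_force': array([-0.693,  0.486,  0.093]), 'moment': array([ 0.029, -0.004, -0.007]), 'gripper_width': np.float64(1.002)}
top [ 223.01049047   -7.95820388 1786.48529018] [ 0.13646504  0.0029668  -1.55980894] [[572.7830361227738, 0.0, 319.6085879500647], [0.0, 572.7830361227738, 236.10607863936647], [0.0, 0.0, 1.0]] ['color', 'depth', 'K', 'xyz', 'orientation', 'shot']
board [([304.0, 203.0], 0.7, [558.0, 51.0, 78.0]), ([437.0, 211.0], 0.44, [554.0, -369.0, 9.0]), ([441.0, 240.0], 0.17, [459.0, -372.0, 31.0])]
hook0 [([434.0, 208.0], 0.84, [556.0, -352.0, 33.0]), ([395.0, 237.0], 0.83, [460.0, -230.0, 59.0]), ([395.0, 196.0], 0.74, [598.0, -236.0, 20.0]), ([442.0, 307.0], 0.69, [250.0, -370.0,
[... 2714 characters left out ...]
 [357.0, 271.0, 27.0])]
brush [([496.0, 225.0], 0.95, [606.0, 457.0, 16.0]), ([250.0, 333.0], 0.49, [555.0, -246.0, 15.0])]
plane [([124.0, 324.0], 0.9, [402.0, -484.0, 27.0])]
toe0 [([247.0, 336.0], 0.98, [561.0, -254.0, 14.0]), ([186.0, 344.0], 0.87, [508.0, -382.0, 12.0]), ([176.0, 304.0], 0.81, [395.0, -367.0, -3.0]), ([275.0, 423.0], 0.81, [756.0, -284.0, 14.0]), ([169.0, 263.0], 0.78, [286.0, -340.0, 8.0]), ([206.0, 257.0], 0.76, [320.0, -255.0, 17.0]), ([236.0, 283.0], 0.74, [476.0, -230.0, 111.0])]
slot0 [([346.0, 285.0], 0.9, [591.0, -16.0, 86.0]), ([394.0, 258.0], 0.83, [585.0, 123.0, 81.0]), ([322.0, 301.0], 0.74, [595.0, -81.0, 81.0]), ([368.0, 276.0], 0.71, [594.0, 42.0, 84.0])]
```

```bash
sleep 0
```

```text
(no output)
```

View pics/scene0.png

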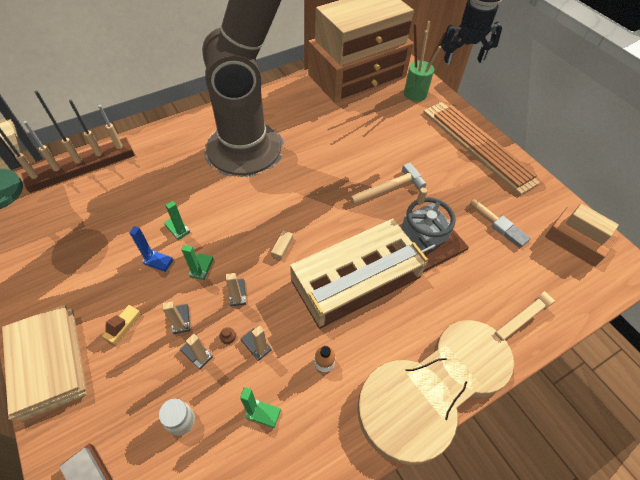

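View pics/top0.png

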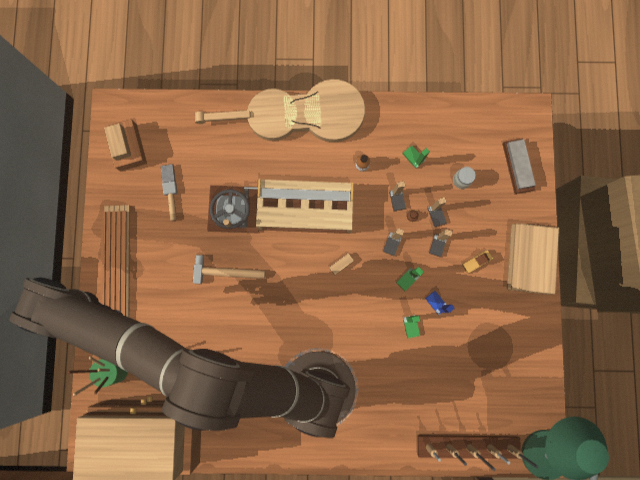

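```bash
cat > fit.py <<'E'
from h import *
P={n:dict(np.load(f'{n}0.npz')) for n in ['top','scene']}
for n,p in P.items():
    w=cloud(p).reshape(-1,3);col=p['color'].reshape(-1,3).astype(int)
    ok=np.isfinite(w[:,0])
    m=ok&(abs(w[:,2]-79)<6)&(w[:,0]>440)&(w[:,0]<680)&(w[:,1]>-130)&(w[:,1]<215)
    q=w[m];r=cv2.minAreaRect(q[:,:2].astype(np.float32));print(n,'deck',m.sum(),r,np.percentile(q[:,2],[10,50,90]))
    m=ok&(w[:,2]>120)&(w[:,2]<155)&(w[:,0]>440)&(w[:,0]<640)&(w[:,1]>215)&(w[:,1]<345)
    print(' crank',m.sum(),w[m].mean(0) if m.any() else 0)
    m=ok&(abs(w[:,2]-96)<8)&(w[:,0]>440)&(w[:,0]<640)&(w[:,1]>200)&(w[:,1]<360)
    c=cv2.minEnclosingCircle(w[m][:,:2].astype(np.float32));print(' wheel',m.sum(),c,w[m].mean(0))
    for c in [(467,-230),(465,-372),(560,-360),(605,-240)]:
        near=ok&(np.hypot(w[:,0]-c[0],w[:,1]-c[1])<75)
        m=near&(w[:,2]>112)&(w[:,2]<145);st=np.median(w[m],0) if m.any() else None
        # foot: grey steel
        grey=(col.max(1)-col.min(1)<25)
        f=near&(w[:,2]>5)&(w[:,2]<24)&grey
        rf=cv2.minAreaRect(w[f][:,:2].astype(np.float32)) if f.sum()>4 else None
        print(' hook',c,'stem',m.sum(),st,'foot',f.sum(),np.median(w[f],0),rf)
E
python3 fit.py
```

```text
top deck 3115 ((554.0642700195312, 58.328758239746094), (312.6465148925781, 145.6853790283203), 88.5548324584961) [74.5476244  78.47615707 82.9838616 ]
 crank 38 [486.49404527 271.96236837 138.85115326]
 wheel 564 ((545.1968994140625, 261.5528564453125), 74.53323364257812) [534.78197404 271.6410814   94.98115588]
 hook (467, -230) stem 48 [ 465.26545773 -233.27546668  126.30346819] foot 183 [ 440.57766262 -222.87790109   13.50353252] ((445.6117858886719, -225.9455108642578), (36.51502990722656, 63.384857177734375), 67.88282775878906)
 hook (465, -372) stem 50 [ 463.80060872 -374.96513539  126.76712704] foot 316 [ 454.9672524  -366.90744111   13.41204806] ((474.6462707519531, -368.46136474609375), (47.527645111083984, 127.92947387695312), 87.72708892822266)
 hook (560, -360) stem 51 [ 557.86401265 -357.92020689  125.67226782] foot 194 [ 532.4050046  -368.15587524   13.0056529 ] ((535.9413452148438, -367.3551330566406), (61.46306228637695, 40.129486083984375), 16.598384857177734)
 hook (605, -240) stem 49 [ 606.12973289 -237.3526615   126.41840957] foot 192 [ 579.92989851 -244.01723647
[... 636 characters left out ...]
), 68.56080627441406)
 hook (465, -372) stem 120 [ 468.31601569 -376.41563448  126.17011487] foot 313 [ 463.35323877 -364.01865873   13.50618176] ((473.5144348144531, -378.4497375488281), (39.117042541503906, 128.23941040039062), 74.17957305908203)
 hook (560, -360) stem 120 [ 562.54385054 -360.10955976  126.37017361] foot 203 [ 542.06179604 -378.65548315   13.64311063] ((537.5570678710938, -367.7406005859375), (63.88594436645508, 38.18535232543945), 18.70958137512207)
 hook (605, -240) stem 114 [ 610.97015075 -240.30128597  127.37858997] foot 244 [ 582.83374407 -254.20662118   13.7917665 ] ((585.4721069335938, -244.79930114746094), (64.22334289550781, 38.21080017089844), 12.345365524291992)
```

```bash
cat > fit2.py <<'E'
from h import *
P={n:dict(np.load(f'{n}0.npz')) for n in ['top','scene']}
def plane(p,z):
    K=p['K'];v,u=np.mgrid[0:480,0:640]
    d=np.stack([(u-K[0,2])/K[0,0],-(v-K[1,2])/K[1,1],-np.ones_like(u,float)],-1)@rot(p['orientation']).T
    return p['xyz']+d*((z-p['xyz'][2])/d[...,2])[...,None]
for n,p in P.items():
    w=cloud(p);q=plane(p,78)
    reg=(q[...,0]>500)&(q[...,0]<620)&(q[...,1]>-95)&(q[...,1]<190)
    g=p['color'].astype(int).sum(2)
    hole=reg&((w[...,2]<66)|(~np.isfinite(w[...,2])))&(q[...,0]>530)
    k,lab,st,ce=cv2.connectedComponentsWithStats(hole.astype(np.uint8))
    for i in range(1,k):
        if st[i,4]>20:
            h=q[lab==i];print(n,st[i,4],h.mean(0).round(1),np.percentile(h[:,0],[3,97]).round(),np.percentile(h[:,1],[3,97]).round())
    # board ends
    for x in (510,560):
        m=(abs(q[...,0]-x)<8)&(abs(w[...,2]-79)<5)
        print(n,x,np.percentile(q[m][:,1],[1,99]))
    for y in (-70,20,50,120):
        m=(abs(q[...,1]-y)<8)&(abs(w[...,2]-78)<5)&(q[...,0]<760)&(q[...,0]>400)
        print(n,'y',y,np.percentile(q[m][:,0],[2,98]))
E
python3 fit2.py
cat > plan.py <<'E'
# 2D threading feasibility: hook poly vs deck/floor, grip pivot at (gx,gz), tilt th (toe down)
E
```

```text
top 130 [558.5 151.2  78. ] [545. 570.] [130. 173.]
top 130 [556.8  81.7  78. ] [545. 570.] [ 60. 103.]
top 133 [554.7  12.4  78. ] [543. 568.] [-10.  33.]
top 132 [553.1 -57.7  78. ] [541. 566.] [-79. -37.]
top 510 [-94.59851718 301.54072359]
top 560 [-349.25195446  309.52073419]
top y -70 [479.9771806  619.58881854]
top y 20 [482.04801787 623.86246133]
top y 50 [484.70349425 622.27742081]
top y 120 [485.60711217 624.41768   ]
scene 115 [559.4 148.8  78. ] [550. 569.] [130. 168.]
scene 129 [557.2  78.7  78. ] [547. 567.] [59. 98.]
scene 138 [555.3   9.5  78. ] [546. 565.] [-10.  29.]
scene 154 [553.3 -60.1  78. ] [544. 563.] [-80. -40.]
scene 510 [-95.29518554 296.38490296]
scene 560 [-369.08691238  305.22486706]
scene y -70 [480.33133596 621.87136196]
scene y 20 [482.83566728 624.46173105]
scene y 50 [484.87588317 624.7285896 ]
scene y 120 [486.59587226 626.89503141]
```

Request:
arm_command(increments=[0, 0, 0, -10.35, 0, 0, 0, -10.35, -3.25, -3.77, 0, 0, -3.25, -3.77, 0, 0, -3.25, -3.77, 0, 0])

```text
clock: 2.02
eef_pos: [331.8, 461.7, 231.4]
tcp_rot: [3.141, 0.0, 3.115]
ft_force: [-0.1, -0.0, 0.2]
gripper_width: 0.999
```

Request:
arm_command(increments=[-3.25, -3.77, 0, 0, -3.25, -3.77, 0, 0, -3.25, -3.77, 0, 0, -3.25, -3.77, 0, 0, -3.25, -3.77, 0, 0], fingers=5)

```text
clock: 2.65
eef_pos: [489.2, 268.9, 231.6]
tcp_rot: [3.141, 0.001, 3.115]
ft_force: [0.8, 1.1, 0.7]
gripper_width: 0.588
```

```bash
cat >> h.py <<'E'
def to(x,y,z,s=None):
    "tool-frame cm shift from the present pose to world x,y,z"
    s=s or readout.observe();M=rot(s['tcp_rot'])
    return np.round(M.T@(np.array([x,y,z])-s['eef_pos'])/10,2)
def st():
    s=readout.observe();print('t',round(float(s['clock']),2),'pos',np.round(s['eef_pos'],1),'rot',np.round(s['tcp_rot'],4),'F',np.round(s['ft_force'],1),'g',round(float(s['gripper_width']),3),'j',np.round(s['joints'],2));return s
def wray(p,s,uv):
    "world origin, unit rays for wrist pixels"
    K=p['K'];uv=np.atleast_2d(uv).astype(float)
    x=(uv[:,0]-K[0,2])/K[0,0];y=(uv[:,1]-K[1,2])/K[1,1];r=np.hypot(x,y);k=np.where(r>1e-9,np.sin(r)/np.maximum(r,1e-9),1)
    c=np.stack([x*k,-y*k,-np.cos(r)],-1)
    T=np.array(p['T_tool_cam']);M=rot(s['tcp_rot'])
    return M@T[:3,3]+s['eef_pos'],c@T[:3,:3].T@M.T
def wcloud(p,s):
    v,u=np.mgrid[0:480,0:640];o,d=wray(p,s,np.stack([u.ravel(),v.ravel()],-1))
    M=rot(s['tcp_rot']);ax=M@np.array(p['T_tool_cam'])[:3,:3]@[0,0,-1]
    dep=p['depth'].ravel();cosv=d@ax
    w=o+d*(dep/np.where(cosv>.05,cosv,np.nan))[:,None];w[dep==0]=np.nan
    return w.reshape(480,640,3)
E
python3 - <<'E'
from h import *
s=st();p=camera('wrist');cv2.imwrite('pics/w0.png',p['color']);print(p['K'].tolist(),np.round(p['T_tool_cam'],3).tolist())
w=wcloud(p,s).reshape(-1,3);ok=np.isfinite(w[:,0])&(abs(w[:,0]-520)<130)&(abs(w[:,1]-270)<90)
m=ok&(w[:,2]>134)&(w[:,2]<152)
q=w[m];print('crank',m.sum(),np.median(q,0),cv2.minEnclosingCircle(q[:,:2].astype(np.float32)) if m.any() else 0)
m=ok&(abs(w[:,2]-94)<6);q=w[m]
print('rim',m.sum(),cv2.minEnclosingCircle(q[:,:2].astype(np.float32)),cv2.fitEllipse(cv2.convexHull(q[:,:2].astype(np.float32))))
E
```

```text
t 2.65 pos [489.2 268.9 231.6] rot [3.1412e+00 5.0000e-04 3.1152e+00] F [0.8 1.1 0.7] g 0.588 j [-0.65  0.3   0.07  1.77 -0.02  1.08  0.98]
[[371.64829954431775, 0.0, 323.0846042279566], [0.0, 371.64829954431775, 243.15458306115022], [0.0, 0.0, 1.0]] [[0.0, 0.96, 0.281, 70.669], [1.0, -0.0, -0.0, -0.186], [-0.0, 0.281, -0.96, -142.553], [0.0, 0.0, 0.0, 1.0]]
crank 602 [487.61785653 272.61486031 142.59027603] ((488.4226379394531, 272.4142150878906), 9.149481773376465)
rim 7323 ((536.608154296875, 271.79571533203125), 60.902259826660156) ((536.325439453125, 271.7595520019531), (120.34886169433594, 120.93327331542969), 172.30897521972656)
```

Request:
arm_command(increments=[0.1, 0.35, 4, 0, 0, 0, 4, 0, 0, 0, 4.15, 0, 0, 0, 0, 0])

```text
clock: 3.2
eef_pos: [485.4, 272.7, 107.3]
tcp_rot: [-3.138, -0.005, 3.115]
ft_force: [-0.3, -0.9, 1.2]
gripper_width: 0.584
```

Request:
arm_command(increments=[0, 0, 0, 0, 0, 0, 0, 0, 0, 0, 0, 0, 0, 0, 0, 0, 0, 0, 0, 0], fingers=1)

```text
clock: 3.82
eef_pos: [488.5, 274.4, 111.9]
tcp_rot: [3.139, 0.003, 3.115]
ft_force: [-1.2, -0.6, 7.4]
gripper_width: 0.194
```

```bash
python3 - <<'E'
from h import *
s=st();M=rot(s['tcp_rot']);H=np.array([536.4,271.8])
# circle start angle from actual grip, 18 rows x 20 deg
a0=np.arctan2(s['eef_pos'][1]-H[1],s['eef_pos'][0]-H[0]);print(np.degrees(a0),np.hypot(*(s['eef_pos'][:2]-H)))
pos=s['eef_pos'][:2].copy();out=[]
for i in range(1,19):
    a=np.radians(179.3+20*i);t=H+48.3*np.array([np.cos(a),np.sin(a)]);d=M.T@np.array([*(t-pos),0])/10;d=np.round(d,2);out.append(d[:2].tolist());pos=pos+(M@[d[0]*10,d[1]*10,0])[:2]
for i in range(0,18,5): print(out[i:i+5])
E
```

```text
t 3.83 pos [488.5 274.4 111.9] rot [3.1394e+00 2.9000e-03 3.1150e+00] F [-1.2 -0.6  7.4] g 0.194 j [-0.64  0.43  0.06  1.88 -0.03  0.82  0.98]
176.8486020806405 47.9788130752792
[[-0.28, -1.85], [-0.86, -1.44], [-1.3, -1.06], [-1.59, -0.55], [-1.67, 0.02]]
[[-1.57, 0.6], [-1.27, 1.09], [-0.82, 1.47], [-0.27, 1.65], [0.32, 1.65]]
[[0.86, 1.44], [1.3, 1.06], [1.58, 0.55], [1.68, -0.02], [1.57, -0.6]]
[[1.27, -1.1], [0.82, -1.46], [0.26, -1.66]]
```

Request:
arm_command(increments=[-0.28, -1.75, 0, 0, -0.86, -1.44, 0, 0, -1.3, -1.06, 0, 0, -1.59, -0.55, 0, 0, -1.67, 0.02, 0, 0])

```text
clock: 4.45
eef_pos: [544.5, 224.5, 111.9]
tcp_rot: [3.14, 0.003, 3.114]
ft_force: [-2.4, 4.2, 5.7]
gripper_width: 0.194
```

Request:
arm_command(increments=[-1.57, 0.6, 0, 0, -1.27, 1.09, 0, 0, -0.82, 1.47, 0, 0, -0.27, 1.65, 0, 0, 0.32, 1.65, 0, 0])

```text
clock: 5.08
eef_pos: [581.8, 288.4, 111.9]
tcp_rot: [3.141, 0.002, 3.114]
ft_force: [-6.4, -3.8, 10.6]
gripper_width: 0.193
```

```bash
python3 - <<'E'
from h import *
s=st();d=s['eef_pos'][:2]-[536.4,271.8];print(np.degrees(np.arctan2(d[1],d[0])),np.hypot(*d))
E
```

```text
t 5.08 pos [581.8 288.4 111.9] rot [3.1408e+00 1.8000e-03 3.1144e+00] F [-6.4 -3.8 10.6] g 0.193 j [-0.59  0.56  0.07  1.66 -0.05  0.92  1.05]
20.093066456343976 48.327166360233576
```

Smooth; continue to the full turn.

Request:
arm_command(increments=[0.86, 1.44, 0, 0, 1.3, 1.06, 0, 0, 1.58, 0.55, 0, 0, 1.68, -0.02, 0, 0, 1.57, -0.6, 0, 0])

```text
clock: 5.7
eef_pos: [513.2, 314.2, 111.9]
tcp_rot: [3.14, 0.004, 3.115]
ft_force: [4.0, -5.4, 6.6]
gripper_width: 0.191
```

Request:
arm_command(increments=[1.27, -1.1, 0, 0, 0.82, -1.46, 0, 0, 0.26, -1.66, 0, 0, 0, 0, 0, 0, 0, 0, 0, 0])

```text
clock: 6.32
eef_pos: [488.4, 272.8, 111.9]
tcp_rot: [3.139, 0.003, 3.114]
ft_force: [1.4, -1.4, 9.6]
gripper_width: 0.192
```

```bash
python3 - <<'E'
from h import *
s=st();d=s['eef_pos'][:2]-[536.4,271.8];print(np.degrees(np.arctan2(d[1],d[0])),np.hypot(*d))
E
```

```text
t 6.33 pos [488.4 272.8 111.9] rot [3.1394e+00 3.1000e-03 3.1143e+00] F [ 1.4 -1.4  9.6] g 0.192 j [-0.65  0.43  0.07  1.89 -0.04  0.82  0.98]
178.79042953221867 48.01169974168648
```

```bash
cat > plan.py <<'E'
import numpy as np, cv2
from collections import deque
# raster 1 px = 1 mm; board x -150..150 -> col, z 0..300 -> row
GZ=108.  # grip height on the stem
def hookpts(th):
    P=[]
    for (x0,x1,z0,z1) in [(-56,8,0,14),(-8,8,14,128)]:
        c=np.array([[x0,z0],[x1,z0],[x1,z1],[x0,z1]],float)-[0,GZ]
        # toe down: stem top toward -x => rotate ccw in (x,z)
        a=np.radians(th);P.append(c@np.array([[np.cos(a),-np.sin(a)],[np.sin(a),np.cos(a)]]).T)
    return P
def obst(m):
    o=np.zeros((360,400),np.uint8)
    for x0,x1,z0,z1 in [(-82,-22,68,78),(22,62,68,78),(29,59,78,83),(-200,199,0,12)]:
        o[max(0,int(z0-m)):int(z1+m)+1,max(0,int(x0-m)+200):int(x1+m)+201]=1
    return o
def cspace(th,m):
    "free[z,x] for grip position, 2 mm grid"
    k=np.zeros((321,321),np.uint8)
    for p in hookpts(th): cv2.fillPoly(k,[np.round(p+160).astype(np.int32)],1)
    o=obst(m)
    col=cv2.filter2D(o.astype(np.float32),-1,k.astype(np.float32),anchor=(160,160),borderType=cv2.BORDER_CONSTANT)>0.5
    return ~col
ths=np.arange(0,66,3)
def run(m):
    F={t:cspace(t,m) for t in ths}
    zmin=102  # fingers stay above deck
    for t in ths: F[t][:zmin]=False;F[t][:, :60]=False;F[t][:,340:]=False
    for t0 in ths:
        n,l=cv2.connectedComponents(F[t0].astype(np.uint8),connectivity=4);R={t0:l==l[300,200]}
        for t in ths[::-1]:
            if t<t0:
                seed=R[t+3]&F[t];n,l=cv2.connectedComponents(F[t].astype(np.uint8),connectivity=4)
                R[t]=np.isin(l,np.setdiff1d(np.unique(l[seed]),[0])) if seed.any() else np.zeros_like(seed)
        g=R.get(0)
        if g is not None:
            zz,xx=np.where(g[:126,180:221]);print(m,t0,'seated reachable',len(zz), (zz.min(),xx.min()-20,xx.max()-20) if len(zz) else '')
            if len(zz):
                for t in range(t0,-1,-3):
                    z,x=np.where(R[t][:, 100:260]);i=z.argmin();print('   th',t,'lowest grip z',z.min(),'x range there',x[z==z.min()].min()-100,x[z==z.min()].max()-100)
                return
if __name__=='__main__':
    for m in (0.,1.,2.,3.): run(m)
E
python3 plan.py
```

```text
0.0 0 seated reachable 0 
0.0 3 seated reachable 0 
0.0 6 seated reachable 0 
0.0 9 seated reachable 0 
0.0 12 seated reachable 0 
0.0 15 seated reachable 0 
0.0 18 seated reachable 0 
0.0 21 seated reachable 0 
0.0 24 seated reachable 0 
0.0 27 seated reachable 0 
0.0 30 seated reachable 0 
0.0 33 seated reachable 0 
0.0 36 seated reachable 135 (np.int64(121), np.int64(-13), np.int64(13))
   th 36 lowest grip z 133 x range there -51 59
   th 33 lowest grip z 134 x range there -47 59
   th 30 lowest grip z 135 x range there -45 59
   th 27 lowest grip z 135 x range there -42 59
   th 24 lowest grip z 134 x range there -37 59
   th 21 lowest grip z 134 x range there -34 59
   th 18 lowest grip z 133 x range there -30 59
   th 15 lowest grip z 132 x range there -27 59
   th 12 lowest grip z 130 x range there -24 0
   th 9 lowest grip z 128 x range there -21 3
   th 6 lowest grip z 126 x range there -100 7
   th 3 lowest grip z 124 x range there -100 10
   th 0 lowest grip z 121 x range there -100 13
1.0 0 seated reachable 0 
1.0 3 seated reachable 0 
1.0 6 seated reachable 0 
1.0 9 sea
[... 2847 characters left out ...]
 grip z 134 x range there -55 59
   th 39 lowest grip z 135 x range there -52 59
   th 36 lowest grip z 136 x range there -48 59
   th 33 lowest grip z 137 x range there -44 59
   th 30 lowest grip z 138 x range there -42 59
   th 27 lowest grip z 138 x range there -39 59
   th 24 lowest grip z 137 x range there -34 59
   th 21 lowest grip z 137 x range there -31 59
   th 18 lowest grip z 136 x range there -27 59
   th 15 lowest grip z 135 x range there -24 -9
   th 12 lowest grip z 133 x range there -21 -4
   th 9 lowest grip z 131 x range there -18 -1
   th 6 lowest grip z 129 x range there -15 3
   th 3 lowest grip z 127 x range there -100 7
   th 0 lowest grip z 124 x range there -100 10
```

Request:
arm_command(increments=[0, 0, 0, 0, 0, 0, 0, 0, 0, 0, -4, 0, 0, 0, -4, 0, 0, 0, -4, 0], fingers=4.5)

```text
clock: 6.95
eef_pos: [486.6, 272.5, 230.7]
tcp_rot: [-3.141, -0.001, 3.115]
ft_force: [0.7, 0.2, 0.7]
gripper_width: 0.528
```

Request:
arm_command(increments=[-1.4, -5.65, 0, 0, -1.4, -5.65, 0, 0, -1.4, -5.65, 0, 0, -1.4, -5.65, 0, 0, -1.4, -5.65, 0, 0])

```text
clock: 7.58
eef_pos: [549.5, -13.3, 229.8]
tcp_rot: [3.141, -0.0, 3.116]
ft_force: [1.6, 0.3, -0.1]
gripper_width: 0.527
```

Request:
arm_command(increments=[-1.4, -5.65, 0, 0, -1.4, -5.65, 0, 0, -1.4, -5.65, 0, 0, -1.4, -5.65, 0, 0, 0, 0, 0, 0])

```text
clock: 8.2
eef_pos: [598.2, -245.2, 229.1]
tcp_rot: [-3.139, -0.001, 3.108]
ft_force: [-0.2, 0.2, -0.1]
gripper_width: 0.528
```

```bash
cat > look.py <<'E'
from h import *
def hooks(p,w,save=None):
    "hook poses (x,y,yaw deg) of the grey hooks from a world cloud"
    col=p['color'].reshape(-1,3).astype(int);w=w.reshape(-1,3);ok=np.isfinite(w[:,0])&(w[:,0]<700)&(w[:,1]<-150)
    grey=(col.max(1)-col.min(1)<30)
    woody=(col[:,2]-col[:,0]>35)&(col[:,2]>col[:,1])
    m=ok&(w[:,2]>115)&(w[:,2]<140)&woody
    res=[]
    pts=w[m]
    while len(pts)>=12:
        c=np.median(pts[np.hypot(*(pts[:,:2]-pts[0,:2]).T)<25],0);n=np.hypot(*(pts[:,:2]-c[:2]).T)<25
        k=n.sum();pts=pts[~n]
        if k<12: continue
        f=ok&(w[:,2]>7)&(w[:,2]<22)&grey&(np.hypot(w[:,0]-c[0],w[:,1]-c[1])<72)
        if f.sum()<30: continue
        b=np.zeros((160,160),np.uint8);ij=np.round(w[f][:,:2]-c[:2]+80).astype(int);b[ij[:,0].clip(0,159),ij[:,1].clip(0,159)]=1
        b=cv2.morphologyEx(b,cv2.MORPH_CLOSE,np.ones((7,7)));n2,lab,stt,ce=cv2.connectedComponentsWithStats(b)
        d=[np.hypot(ce[i][1]-80,ce[i][0]-80)+1e3*(stt[i,4]<400) for i in range(1,n2)];i=1+int(np.argmin(d))
        q=np.argwhere(lab==i).astype(np.float32)+c[:2].astype(np.float32)-80
        r=cv2.minAreaRect(q);fc=np.array(r[0]);a=np.radians(r[2]+(90 if r[1][1]>r[1][0] else 0));u=np.array([np.cos(a),np.sin(a)])
        if u@(fc-c[:2])>0:u=-u   # u = hook +x
        o=fc+24*u;res.append((o,np.degrees(np.arctan2(u[1],u[0]))))
        print('hook',o.round(1),'yaw',res[-1][1].round(1),'stemtop',c.round(1),'foot',np.round(r[1],1))
    return res
if __name__=='__main__':
    import sys
    for n in sys.argv[1:]:
        s=st() if n=='wrist' else None
        p=camera(n);print(n);hooks(p,wcloud(p,s) if s else cloud(p))
E
python3 look.py wrist top
cat > path.py <<'E'
from plan import *
import heapq
T=np.arange(0,61,3);G={}
for t in T:
    f=cspace(t,0);f[:100]=False;G[t]=np.minimum(cv2.distanceTransform(f.astype(np.uint8),cv2.DIST_L2,5),6)
def cl(t,z,x): return G[t][z,x+200]
start=(51,200,30);goal=(0,122,0)
D={start:0};Q=[(0,start)];prev={}
while Q:
    d,s=heapq.heappop(Q)
    if s==goal: break
    if d>D[s]: continue
    t,z,x=s
    for dt,dz,dx in [(0,2,0),(0,-2,0),(0,0,2),(0,0,-2),(3,0,0),(-3,0,0),(0,-2,2),(0,-2,-2)]:
        n=(t+dt,z+dz,x+dx)
        if not(0<=n[0]<=57 and 100<=n[1]<=220 and -90<=n[2]<=90): continue
        c=cl(*n)
        if c<.5: continue
        nd=d+(3 if dt else 2)*(1+20/c**2)+ (6 if dt else 0)
        if nd<D.get(n,1e9): D[n]=nd;prev[n]=s;heapq.heappush(Q,(nd,n))
P=[goal]
while P[-1]!=start: P.append(prev[P[-1]])
P=P[::-1]
for i,s in enumerate(P):
    if i%4==0 or i==len(P)-1: print([int(v) for v in s],round(float(cl(*s)),1))
E
python3 path.py
```

```text
t 8.2 pos [ 598.2 -245.2  229.1] rot [-3.1387e+00 -1.3000e-03  3.1076e+00] F [-0.2  0.2 -0.1] g 0.528 j [ 0.09  0.46  0.31  1.56 -0.15  1.15  1.97]
wrist
hook [ 469.2 -235.9] yaw -21.8 stemtop [ 469.9 -235.9  127.7] foot [38.6 64.4]
hook [ 467.5 -376.5] yaw -17.5 stemtop [ 467.8 -374.1  127.5] foot [39.  63.2]
hook [ 562. -360.] yaw 19.2 stemtop [ 560.8 -357.2  127.6] foot [63.7 39.7]
hook [ 610.  -240.3] yaw 11.6 stemtop [ 608.  -240.1  127.6] foot [63.5 37.1]
top
hook [ 559.2 -359.4] yaw 19.3 stemtop [ 558.3 -357.8  126.4] foot [61.6 40.7]
hook [ 465.5 -375.4] yaw -17.1 stemtop [ 463.9 -375.2  126.9] foot [37.9 62.5]
[51, 200, 30] 6.0
[51, 200, 22] 6.0
[51, 200, 14] 6.0
[51, 200, 6] 6.0
[51, 200, -2] 6.0
[51, 200, -10] 6.0
[51, 200, -18] 6.0
[45, 196, -22] 6.0
[45, 188, -30] 6.0
[45, 180, -38] 6.0
[45, 172, -44] 5.0
[45, 164, -52] 5.0
[45, 156, -58] 3.6
[36, 154, -56] 4.2
[33, 150, -50] 6.0
[30, 144, -44] 5.8
[27, 140, -38] 6.0
[24, 140, -32] 6.0
[21, 140, -26] 6.0
[18, 138, -20] 6.0
[12, 136, -16] 6.0
[6, 132, -12] 6.0
[0, 130, -8] 6.0
[0, 122, 0] 2.0
```

Request:
arm_command(increments=[0, 0, 0, -6.8, 0, 0, 0, -6.7, -1.2, 0.3, 2.5, 0, 0, 0, 3, 0, 0, 0, 0, 0])

```text
clock: 8.93
eef_pos: [609.4, -230.7, 172.5]
tcp_rot: [3.138, -0.004, -2.93]
ft_force: [-0.6, 0.3, 1.5]
gripper_width: 0.527
```

```bash
python3 -c "
from h import *
s=st();print(to(609.5,-240,89))"
```

```text
t 8.93 pos [ 609.4 -230.7  172.5] rot [ 3.1382 -0.0041 -2.9296] F [-0.6  0.3  1.5] g 0.527 j [ 0.12  0.51  0.24  1.6  -0.14  1.05  2.18]
[ 0.15 -0.94  8.35]
```

Request:
arm_command(increments=[0.1, -0.94, 2.5, 0.5, 0, 0, 2.5, 0, 0, 0, 3.35, 0, 0, 0, 0, 0, 0, 0, 0, 0])

```text
clock: 9.55
eef_pos: [612.7, -242.9, 93.3]
tcp_rot: [-3.141, 0.002, -2.941]
ft_force: [-0.3, 0.0, 0.1]
gripper_width: 0.527
```

Request:
arm_command(increments=[0, 0, 0, 0, 0, 0, 0, 0, 0, 0, 0, 0, 0, 0, 0, 0], fingers=1)

```text
clock: 10.05
eef_pos: [612.7, -243.1, 93.1]
tcp_rot: [-3.141, 0.003, -2.941]
ft_force: [-1.0, 0.6, 6.7]
gripper_width: 0.248
```

```bash
python3 -c "
from h import *
s=st()"
```

```text
t 10.05 pos [ 612.7 -243.1   93.1] rot [-3.1406e+00  2.6000e-03 -2.9410e+00] F [-1.   0.6  6.7] g 0.248 j [ 0.15  0.61  0.23  1.65 -0.17  0.9   2.21]
```

Request:
arm_command(increments=[0, 0, -4, 0, 0, 0, -5, 0, 0, 0, -5, 0, 0, 0, 0, 6.5, 0, 0, 0, 6.5])

```text
clock: 10.68
eef_pos: [611.6, -243.2, 232.4]
tcp_rot: [-3.142, 0.001, 3.111]
ft_force: [0.2, -0.2, -2.8]
gripper_width: 0.246
```

Request:
arm_command(increments=[0, 0, 0, 0])

```text
clock: 10.8
eef_pos: [611.4, -242.8, 231.4]
tcp_rot: [-3.142, -0.0, 3.116]
ft_force: [-0.4, 0.1, -2.0]
gripper_width: 0.247
```

```bash
cat >> h.py <<'E'
B0=np.array([564.3,46.6]);BY=-0.026
def b2w(bx,by): c,n=np.cos(BY),np.sin(BY);return B0+[c*bx-n*by,n*bx+c*by]
def bto(bx,by,z):
    "tool shift (cm) to board point, TCP height z; and tool turn (deg) to bring tool x onto board -x"
    s=st();d=s['eef_pos'][:2]-B0;c,n=np.cos(BY),np.sin(BY)
    turn=(np.degrees(s['tcp_rot'][2]-(np.pi+BY))+180)%360-180
    print('board x,y,z',np.round([c*d[0]+n*d[1],-n*d[0]+c*d[1],s['eef_pos'][2]],1),'shift',to(*b2w(bx,by),z,s),'turn',round(turn,1))
E
python3 -c "
from h import *
bto(135,-105,240)"
```

```text
t 10.8 pos [ 611.4 -242.8  231.4] rot [-3.1416e+00 -2.0000e-04  3.1159e+00] F [-0.4  0.1 -2. ] g 0.247 j [ 0.09  0.48  0.31  1.53 -0.15  1.16  1.98]
board x,y,z [  54.6 -288.1  231.4] shift [-8.04 18.31 -0.86] turn 0.0
```

Request:
arm_command(increments=[-2, 4.58, 0, 0, -2, 4.58, 0, 0, -2, 4.58, 0, 0, -2, 4.58, 0, 0, 0, 0, 0, 0])

```text
clock: 11.42
eef_pos: [697.7, -55.0, 230.2]
tcp_rot: [3.138, -0.001, 3.126]
ft_force: [-0.5, -0.0, -2.3]
gripper_width: 0.249
```

Request:
arm_command(increments=[0, 0, 3.5, 0, 0, 0, 3.6, 0, 0, 0, 0, 0, 0, 0, 0, 0])

```text
clock: 11.92
eef_pos: [697.0, -62.7, 161.7]
tcp_rot: [-3.141, 0.001, 3.115]
ft_force: [0.3, -0.0, -1.3]
gripper_width: 0.249
```

```bash
python3 -c "
from h import *
bto(120,-105,159)
p=camera('scene');c=proj(p,[[650,-60,100]])[0].astype(int);print(c)
cv2.imwrite('pics/s1.png',cv2.resize(p['color'][c[1]-110:c[1]+110,c[0]-130:c[0]+130],None,fx=2.5,fy=2.5))"
```

```text
t 11.93 pos [697.  -62.7 161.7] rot [-3.1413e+00  1.4000e-03  3.1154e+00] F [ 0.3 -0.  -1.3] g 0.249 j [-0.15  0.6   0.26  1.48 -0.17  1.08  1.69]
board x,y,z [ 135.5 -105.9  161.7] shift [1.55 0.09 0.27] turn -0.0
[342 312]
```

View pics/s1.png

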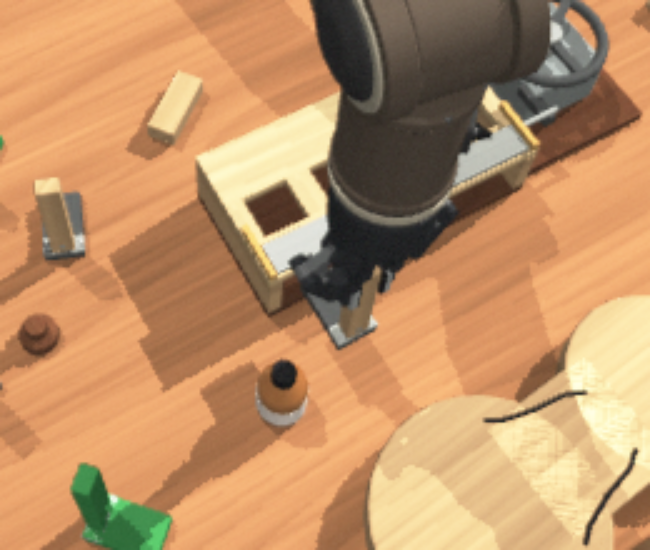

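Request:
arm_command(increments=[0.75, 0.1, 0.95, 0, 0.75, 0, 0, 0, 1.79, 0, -0.87, 0, 1.91, 0, -0.54, 0, 0, 0, 0, 0])

```text
clock: 12.6
eef_pos: [644.6, -59.4, 166.4]
tcp_rot: [3.141, 0.003, 3.115]
ft_force: [0.8, -0.0, -1.3]
gripper_width: 0.251
```

Request:
arm_command(increments=[1.98, 0, -0.2, 0, 1.99, 0, 0.14, 0, 1.93, 0, 0.49, 0, 0.92, 0, 0.37, 0, 0, 0, 0, 0])

```text
clock: 13.22
eef_pos: [577.2, -57.9, 157.5]
tcp_rot: [3.142, 0.002, 3.115]
ft_force: [3.6, 0.8, 1.4]
gripper_width: 0.251
```

```bash
python3 -c "
from h import *
bto(15,-105,158)
p=camera('scene');c=proj(p,[[610,-60,110]])[0].astype(int);print(c)
cv2.imwrite('pics/s2.png',cv2.resize(p['color'][c[1]-110:c[1]+110,c[0]-130:c[0]+130],None,fx=2.5,fy=2.5))"
```

```text
t 13.22 pos [577.2 -57.9 157.5] rot [3.1416e+00 1.9000e-03 3.1151e+00] F [3.6 0.8 1.4] g 0.251 j [-0.18  0.41  0.26  1.81 -0.13  0.94  1.68]
board x,y,z [  15.6 -104.1  157.5] shift [ 0.06 -0.09 -0.05] turn -0.0
[333 295]
```

View pics/s2.png

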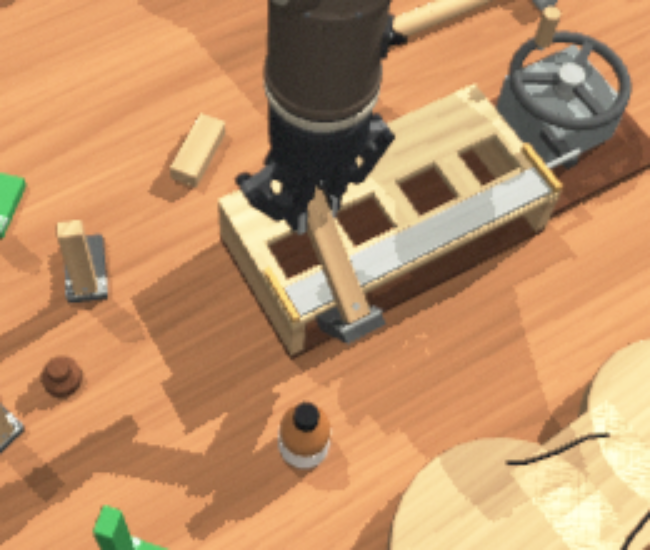

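Request:
arm_command(increments=[-0.3, 0, -2, 0, 0, 0, -2.5, 0, 0, 0, 0, 0])

```text
clock: 13.65
eef_pos: [579.4, -58.1, 202.5]
tcp_rot: [-3.142, -0.0, 3.115]
ft_force: [0.4, 0.4, -1.8]
gripper_width: 0.242
```

```bash
cat > tilt.py <<'E'
from h import *
def tilt():
    "tilt of the held hook from the scene cloud: hook outline relative to the grip, board xz plane"
    s=readout.observe();p=camera('scene');w=cloud(p).reshape(-1,3);col=p['color'].reshape(-1,3).astype(int)
    d=w-np.array([*s['eef_pos'][:2],s['eef_pos'][2]+19]);c,n=np.cos(BY),np.sin(BY)
    b=np.stack([c*d[:,0]+n*d[:,1],-n*d[:,0]+c*d[:,1],d[:,2]],-1)
    wood=(col[:,2]-col[:,0]>35)
    m=np.isfinite(b[:,0])&(abs(b[:,1])<9)&(b[:,2]>-100)&(b[:,2]<-15)&(b[:,0]>-20)&(b[:,0]<110)&wood&(np.hypot(b[:,0],b[:,2])<100)&(w[:,2]>100)
    q=b[m];
    if len(q)<20: print('few',len(q));return
    vx,vy,x0,y0=cv2.fitLine(q[:,[0,2]].astype(np.float32),cv2.DIST_HUBER,0,.1,.01).ravel()
    print('stem pts',len(q),'tilt',np.degrees(np.arctan2(abs(vx),abs(vy))).round(1),'sign',np.sign(-vx*vy),'line passes at z=0 x=',round(float(x0-y0*vx/vy),1))
    f=np.isfinite(b[:,0])&(abs(b[:,1])<25)&(np.hypot(b[:,0],b[:,2])<150)&(np.hypot(b[:,0],b[:,2])>85)&(b[:,0]>-5)&(col.max(1)-col.min(1)<35)&(w[:,2]>88)
    print('foot lowest rel grip',f.sum(),b[f][:,2].min() if f.any() else '')
if __name__=='__main__': tilt();bto(-22,-105,190)
E
python3 tilt.py
```

```text
stem pts 258 tilt 50.6 sign 1.0 line passes at z=0 x= 15.2
foot lowest rel grip 555 -110.06940479891776
t 13.7 pos [578.8 -58.  201.3] rot [-3.1415e+00 -1.8000e-03  3.1151e+00] F [-1.  -0.  -2.5] g 0.246 j [-0.19  0.37  0.27  1.75 -0.11  1.04  1.67]
board x,y,z [  17.2 -104.1  201.3] shift [ 3.92 -0.09  1.14] turn -0.0
```

```bash
sed -i 's/^GZ=108.*/GZ=108.;GX=0./; s/float)-\[0,GZ\]/float)-[GX,GZ]/' plan.py
cat > path.py <<'E'
import sys,plan
plan.GZ=float(sys.argv[2]);plan.GX=float(sys.argv[3])
from plan import *
import heapq
t0=int(sys.argv[1])//3*3;T=np.arange(0,t0+1,3);G={}
for t in T:
    f=cspace(t,0);f[:100]=False;G[t]=np.minimum(cv2.distanceTransform(f.astype(np.uint8),cv2.DIST_L2,5),8)
def cl(t,z,x): return G[t][z,x+200]
gz=int(plan.GZ)//2*2+16
start=(t0,220,10);goal=(0,gz,int(plan.GX)//2*2-4)
D={start:0};Q=[(0,start)];prev={}
while Q:
    d,s=heapq.heappop(Q)
    if s==goal: break
    if d>D[s]: continue
    t,z,x=s
    for dt,dz,dx in [(0,2,0),(0,-2,0),(0,0,2),(0,0,-2),(-3,0,0),(0,-2,2),(0,-2,-2)]:
        n=(t+dt,z+dz,x+dx)
        if not(0<=n[0] and 100<=n[1]<=230 and -90<=n[2]<=90): continue
        c=cl(*n)
        if c<.5: continue
        nd=d+(3 if dt else 2)*(1+20/c**2)+ (0 if dt else 0)+(.02*n[0])
        if nd<D.get(n,1e9): D[n]=nd;prev[n]=s;heapq.heappush(Q,(nd,n))
# penalise early rotation: insist on t0 until grip is low
P=[goal]
while P[-1]!=start: P.append(prev[P[-1]])
P=P[::-1]
for i,s in enumerate(P):
    if i%4==0 or i==len(P)-1: print('th,gripz,x',[int(v) for v in s],round(float(cl(*s)),1))
print('fixed t0 descent: z -> x free interval')
f=cspace(t0,0);n,l=cv2.connectedComponents(f.astype(np.uint8),connectivity=4);R=(l==l[230,210])
for z in range(214,128,-8):
    xs=np.where(R[z,100:300])[0]-100;print(z,'runs',[ (int(r[0]),int(r[-1])) for r in np.split(xs,np.where(np.diff(xs)>1)[0]+1) if len(r)])
E
python3 path.py 51 112 2.5
```

```text
th,gripz,x [51, 220, 10] 8.0
th,gripz,x [45, 216, 6] 8.0
th,gripz,x [45, 212, -2] 8.0
th,gripz,x [45, 212, -10] 8.0
th,gripz,x [45, 208, -18] 8.0
th,gripz,x [45, 200, -26] 7.8
th,gripz,x [45, 192, -34] 7.8
th,gripz,x [45, 184, -42] 7.8
th,gripz,x [45, 176, -46] 5.0
th,gripz,x [45, 168, -54] 5.0
th,gripz,x [45, 160, -60] 4.2
th,gripz,x [36, 158, -58] 4.2
th,gripz,x [33, 156, -52] 6.6
th,gripz,x [30, 156, -46] 7.6
th,gripz,x [27, 152, -40] 6.6
th,gripz,x [24, 152, -34] 8.0
th,gripz,x [21, 152, -28] 8.0
th,gripz,x [18, 150, -22] 8.0
th,gripz,x [15, 144, -16] 8.0
th,gripz,x [9, 140, -12] 8.0
th,gripz,x [3, 136, -8] 7.0
th,gripz,x [0, 130, -4] 6.0
th,gripz,x [0, 128, -2] 4.0
fixed t0 descent: z -> x free interval
214 runs [(-100, 99)]
206 runs [(-100, 99)]
198 runs [(-100, -23), (11, 99)]
190 runs [(-66, -32), (21, 99)]
182 runs [(-60, -39), (24, 99)]
174 runs [(-61, -45), (23, 99)]
166 runs [(-67, -52), (17, 99)]
158 runs [(-74, -59), (10, 99)]
150 runs [(-80, -65), (4, 99)]
142 runs [(-83, -70), (4, 99)]
134 runs [(-74, -70), (14, 99)]
```

Request:
arm_command(increments=[3, -0.05, 0, 0, 3.1, -0.04, 1, 0, 0, 0, 1, 0, 0, 0, 0, 0])

```text
clock: 14.2
eef_pos: [517.7, -57.0, 180.4]
tcp_rot: [-3.141, -0.003, 3.115]
ft_force: [0.1, 0.1, -1.4]
gripper_width: 0.249
```

Request:
arm_command(increments=[0.6, 0, 1.8, 0, 0.3, 0, 0.8, 0, 0.6, 0, 0.8, 0, 0, 0, 0, 0])

```text
clock: 14.7
eef_pos: [502.7, -56.8, 147.4]
tcp_rot: [-3.142, -0.001, 3.115]
ft_force: [0.0, 0.2, -2.5]
gripper_width: 0.248
```

```bash
python3 tilt.py; python3 -c "
from h import *
p=camera('scene');c=proj(p,[[560,-60,110]])[0].astype(int);print(c)
cv2.imwrite('pics/s3.png',cv2.resize(p['color'][c[1]-90:c[1]+90,c[0]-110:c[0]+110],None,fx=3,fy=3))"
```

```text
stem pts 222 tilt 51.3 sign 1.0 line passes at z=0 x= 14.2
foot lowest rel grip 409 -77.40260239087004
t 14.75 pos [503.3 -56.8 147.9] rot [ 3.1416e+00 -2.0000e-04  3.1150e+00] F [ 0.3  0.9 -1.8] g 0.249 j [-0.2   0.31  0.26  1.99 -0.1   0.86  1.67]
board x,y,z [ -58.3 -104.9  147.9] shift [-3.63 -0.01 -4.21] turn -0.0
[321 277]
```

View pics/s3.png

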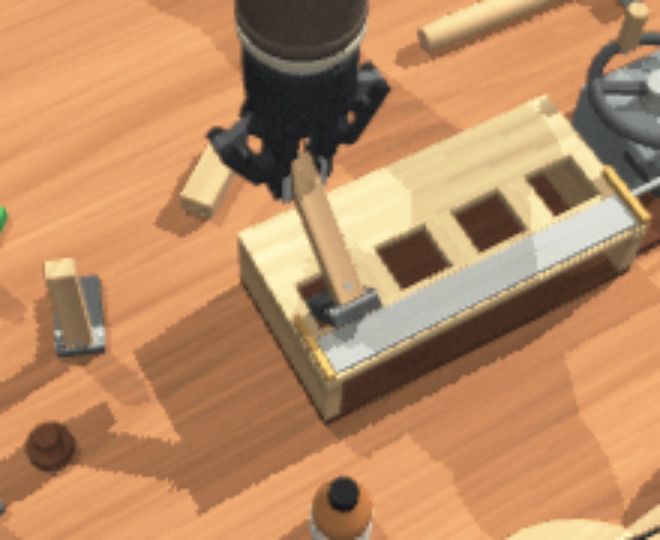

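Request:
arm_command(increments=[0.75, 0, 0.85, 0, 0.55, 0, 0.7, 0, 0, 0, 0, 0])

```text
clock: 15.18
eef_pos: [489.2, -56.4, 131.7]
tcp_rot: [3.142, -0.002, 3.115]
ft_force: [-0.9, -0.5, -1.6]
gripper_width: 0.248
```

Request:
arm_command(increments=[-1.2, 0, -0.3, 0, -1.2, 0, 0, 0, -1.2, 0, 0.2, 0, -1.2, 0, 0.3, 0, 0, 0, 0, 0])

```text
clock: 15.8
eef_pos: [531.0, -57.5, 131.9]
tcp_rot: [3.139, -0.016, 3.115]
ft_force: [-36.1, 2.9, 41.6]
gripper_width: 0.25
```

```bash
python3 tilt.py
```

```text
stem pts 161 tilt 44.2 sign 1.0 line passes at z=0 x= 0.5
foot lowest rel grip 249 -62.87011406295113
t 15.85 pos [530.9 -57.5 131.9] rot [ 3.1393 -0.0156  3.1145] F [-36.8   1.8  41.7] g 0.248 j [-0.18  0.38  0.26  1.93 -0.13  0.87  1.68]
board x,y,z [ -30.6 -104.9  131.9] shift [-0.77  0.   -5.83] turn -0.1
```

```bash
python3 -c "
from h import *
p=camera('scene');c=proj(p,[[560,-60,100]])[0].astype(int);print(c)
cv2.imwrite('pics/s4.png',cv2.resize(p['color'][c[1]-60:c[1]+60,c[0]-70:c[0]+70],None,fx=5,fy=5,interpolation=2))"
```

```text
[321 279]
```

View pics/s4.png

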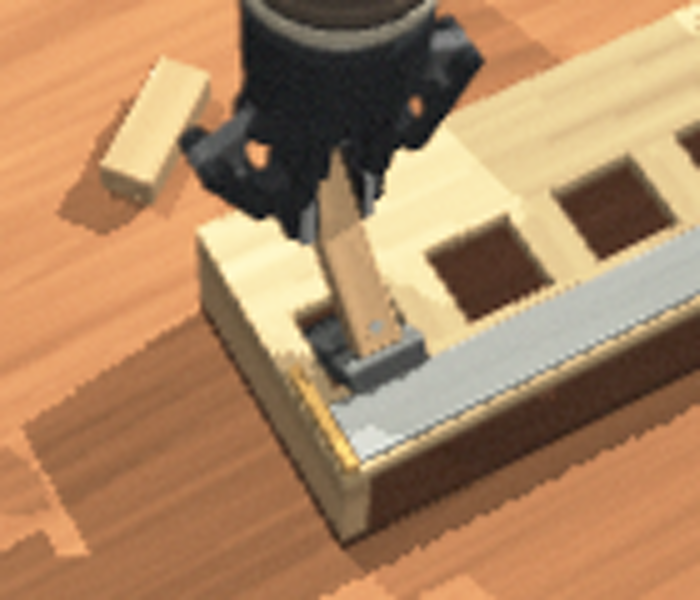

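Request:
arm_command(increments=[1.0, 0, 0, 0, 0.5, 0, 0, 0, 0, 0, 0, 0])

```text
clock: 16.27
eef_pos: [523.9, -57.3, 130.5]
tcp_rot: [-3.142, 0.001, 3.115]
ft_force: [0.5, -0.2, -2.2]
gripper_width: 0.246
```

```bash
cat > foot.py <<'E'
from h import *
def heel(by):
    "hook outline in board coords near slot at board y: grey foot points above deck, stem points"
    p=camera('scene');w=cloud(p).reshape(-1,3);col=p['color'].reshape(-1,3).astype(int)
    d=w[:,:2]-B0;c,n=np.cos(BY),np.sin(BY);b=np.stack([c*d[:,0]+n*d[:,1],-n*d[:,0]+c*d[:,1],w[:,2]],-1)
    ok=np.isfinite(b[:,0])&(abs(b[:,1]-by)<24)
    g=ok&(col.max(1)-col.min(1)<35)&(abs(b[:,0])<28)&(b[:,2]>20)&(b[:,2]<125)
    if g.any(): print('grey n',g.sum(),'x',np.percentile(b[g][:,0],[5,50,95]).round(1),'y',np.percentile(b[g][:,1],[2,98]).round(1),'z',np.percentile(b[g][:,2],[5,50,95]).round(1))
    m=ok&(abs(b[:,1]-by)<16)&(col[:,2]-col[:,0]>35)&(b[:,2]>87)&(b[:,2]<170)&(b[:,0]>-100)&(b[:,0]<60)
    if m.sum()>20:
        q=b[m];vx,vz,x0,z0=cv2.fitLine(q[:,[0,2]].astype(np.float32),cv2.DIST_HUBER,0,.1,.01).ravel()
        print('stem n',m.sum(),'tilt',np.degrees(np.arctan(-vx/vz)).round(1),'rear face x at z=80:',round(float(x0+(80-z0)*vx/vz),1),'y',np.median(q[:,1]).round(1),'top z',np.percentile(q[:,2],99).round(1))
        k=q[:,2]>np.percentile(q[:,2],99)-5;print('top mean',q[k].mean(0).round(1))
if __name__=='__main__':
    import sys;st();heel(float(sys.argv[1]))
E
python3 foot.py -105
```

```text
t 16.27 pos [523.9 -57.3 130.5] rot [-3.1415e+00  8.0000e-04  3.1152e+00] F [ 0.5 -0.2 -2.2] g 0.246 j [-0.19  0.36  0.26  1.96 -0.12  0.83  1.68]
grey n 193 x [-21.5  16.2  24.2] y [-124.5  -87.2] z [60.3 88.3 97.1]
stem n 367 tilt 42.8 rear face x at z=80: 28.8 y -105.5 top z 161.4
top mean [-45.2 -98.2 159.7]
```

Request:
arm_command(increments=[0.95, 0, 0, 0, 0, 0, 1.1, 0, 0, 0, 1.0, 0, 0, 0, 0, 0])

```text
clock: 16.82
eef_pos: [513.1, -57.0, 108.1]
tcp_rot: [-3.141, -0.002, 3.115]
ft_force: [0.1, -1.5, -1.8]
gripper_width: 0.243
```

```bash
python3 foot.py -105
```

```text
t 16.82 pos [513.1 -57.  108.1] rot [-3.1414e+00 -2.3000e-03  3.1151e+00] F [ 0.1 -1.5 -1.8] g 0.243 j [-0.18  0.38  0.25  2.   -0.13  0.78  1.69]
grey n 135 x [-20.5   6.5  13.2] y [-123.8  -86.8] z [49.7 68.1 75.3]
stem n 271 tilt 43.0 rear face x at z=80: -2.4 y -104.7 top z 142.8
top mean [ -54.5 -100.2  141.2]
```

Request:
arm_command(increments=[-1, 0, -0.7, 0, -1, 0, -0.6, 0, -1, 0, -0.2, 0, 0, 0, 0, 0])

```text
clock: 17.38
eef_pos: [543.2, -57.9, 124.3]
tcp_rot: [3.142, -0.003, 3.115]
ft_force: [-3.9, 0.2, -2.1]
gripper_width: 0.246
```

```bash
python3 foot.py -105
```

```text
t 17.38 pos [543.2 -57.9 124.3] rot [ 3.1416e+00 -2.5000e-03  3.1151e+00] F [-3.9  0.2 -2.1] g 0.246 j [-0.18  0.4   0.26  1.91 -0.13  0.84  1.69]
grey n 127 x [-25.    5.6  17.7] y [-124.   -85.7] z [55.6 71.3 85.1]
stem n 251 tilt 28.3 rear face x at z=80: 14.2 y -104.9 top z 155.9
top mean [-24.  -99.  153.7]
```

Request:
arm_command(increments=[-0.9, 0, 0.1, 0, -0.9, 0, 0.5, 0, -0.5, 0, 0.5, 0, 0, 0, 0, 0])

```text
clock: 17.92
eef_pos: [564.7, -58.3, 112.0]
tcp_rot: [3.142, -0.005, 3.115]
ft_force: [-5.9, -0.3, -8.3]
gripper_width: 0.245
```

```bash
python3 foot.py -105
```

```text
t 17.93 pos [564.7 -58.3 112. ] rot [ 3.1416 -0.005   3.1151] F [-5.9 -0.3 -8.3] g 0.245 j [-0.17  0.45  0.25  1.87 -0.15  0.84  1.7 ]
grey n 96 x [-25.3  -4.   12.3] y [-126.1  -83.5] z [ 43.3  53.  122.9]
stem n 135 tilt 18.4 rear face x at z=80: 16.9 y -103.1 top z 142.3
top mean [ -3.5 -96.8 140. ]
```

Request:
arm_command(increments=[0, 0, 0.4, 0, -0.5, 0, 0.2, 0, -0.4, 0, 0, 0, 0, 0, 0, 0])

```text
clock: 18.48
eef_pos: [573.0, -58.5, 106.4]
tcp_rot: [3.141, -0.006, 3.115]
ft_force: [-9.6, 0.5, -2.0]
gripper_width: 0.243
```

```bash
python3 foot.py -105
```

```text
t 18.48 pos [573.  -58.5 106.4] rot [ 3.1413 -0.006   3.115 ] F [-9.6  0.5 -2. ] g 0.243 j [-0.17  0.47  0.25  1.85 -0.15  0.84  1.7 ]
grey n 104 x [-24.6   5.2  20.9] y [-127.8  -81.5] z [ 41.7  76.8 123.6]
stem n 86 tilt 12.5 rear face x at z=80: 18.0 y -101.8 top z 136.2
top mean [  5.  -97.6 135. ]
```

Request:
arm_command(increments=[0, 0, 0, 0, 0, 0, 0, 0, 0, 0, 0, 0, 0, 0, 0, 0], fingers=3.6)

```text
clock: 19.02
eef_pos: [576.3, -58.7, 107.7]
tcp_rot: [3.142, 0.001, 3.115]
ft_force: [0.3, 0.2, -0.6]
gripper_width: 0.423
```

Request:
arm_command(increments=[0, 0, -3, 0, 0, 0, -5, 0, 0, 0, -5, 0, 0, 0, 0, 0])

```text
clock: 19.52
eef_pos: [578.2, -59.1, 241.9]
tcp_rot: [3.141, 0.008, 3.115]
ft_force: [-0.4, 0.0, -1.9]
gripper_width: 0.423
```

```bash
python3 foot.py -105;python3 -c "
from h import *
p=camera('scene');c=proj(p,[[560,-60,100]])[0].astype(int)
cv2.imwrite('pics/s5.png',cv2.resize(p['color'][c[1]-75:c[1]+75,c[0]-80:c[0]+80],None,fx=4,fy=4,interpolation=2))"
```

```text
t 19.52 pos [578.2 -59.1 241.9] rot [3.1412 0.0083 3.1148] F [-0.4  0.  -1.9] g 0.423 j [-0.2   0.33  0.28  1.72 -0.1   1.11  1.66]
grey n 49 x [-27.1 -17.8   2.1] y [-115.7  -97.6] z [24.  26.8 39.6]
stem n 204 tilt 6.3 rear face x at z=80: 21.5 y -108.0 top z 143.9
top mean [  11.4 -105.6  141.3]
```

View pics/s5.png

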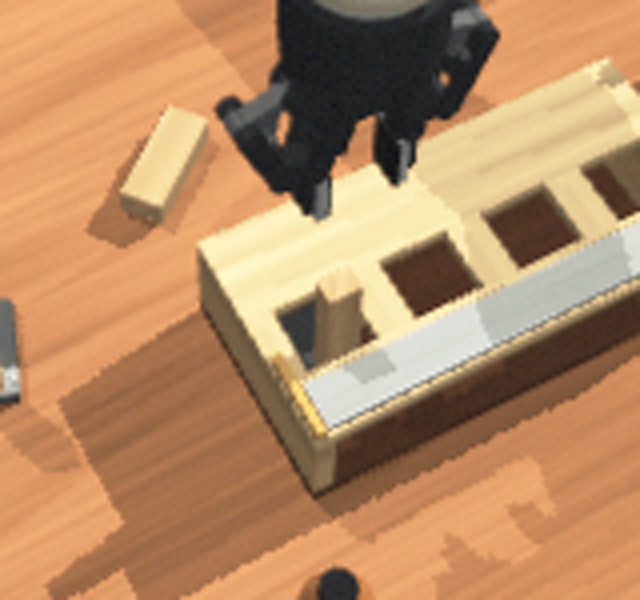

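Request:
arm_command(increments=[0.16, -6, 0, 0, 0.16, -6, 0, 0, 0.16, -6, 0, 0, 0.16, -6, 0, 0, 0.16, -5.9, 0, 0], fingers=4.5)

```text
clock: 20.25
eef_pos: [559.0, -358.7, 235.3]
tcp_rot: [3.14, -0.002, 3.115]
ft_force: [0.9, -0.4, 0.4]
gripper_width: 0.528
```

Request:
arm_command(increments=[0, 0, 0, -10.4, 0, 0, 0, -10.3, 0, 0, 2, 0, 0, 0, 2, 0, 0, 0, 0, 0])

```text
clock: 20.88
eef_pos: [558.3, -356.3, 193.9]
tcp_rot: [3.137, -0.004, -2.807]
ft_force: [-0.4, 0.2, 0.4]
gripper_width: 0.527
```

```bash
python3 look.py wrist top | grep -v few; python3 path.py 45 112 2.5
```

```text
t 20.88 pos [ 558.3 -356.3  193.9] rot [ 3.1372 -0.0041 -2.8068] F [-0.4  0.2  0.4] g 0.527 j [ 0.3   0.52  0.28  1.55 -0.15  1.1   2.53]
wrist
hook [ 467.6 -377. ] yaw -16.5 stemtop [ 467.7 -377.4  127.7] foot [37.1 63.9]
hook [ 469.  -237.1] yaw -21.6 stemtop [ 468.9 -239.8  127.4] foot [38.5 65. ]
hook [ 561.8 -360.4] yaw 19.1 stemtop [ 559.4 -361.1  127.7] foot [64.2 38.3]
top
hook [ 466.  -234.6] yaw -26.6 stemtop [ 465.5 -234.1  127.5] foot [38.  62.6]
th,gripz,x [45, 220, 10] 8.0
th,gripz,x [45, 212, 2] 8.0
th,gripz,x [45, 212, -6] 8.0
th,gripz,x [45, 212, -14] 8.0
th,gripz,x [45, 204, -22] 7.8
th,gripz,x [45, 196, -30] 7.8
th,gripz,x [45, 188, -38] 7.8
th,gripz,x [45, 180, -44] 6.0
th,gripz,x [45, 172, -50] 5.0
th,gripz,x [45, 164, -58] 5.0
th,gripz,x [39, 160, -60] 2.8
th,gripz,x [36, 156, -54] 6.0
th,gripz,x [33, 156, -48] 5.0
th,gripz,x [30, 152, -42] 7.6
th,gripz,x [27, 152, -36] 8.0
th,gripz,x [24, 152, -30] 7.4
th,gripz,x [18, 152, -26] 8.0
th,gripz,x [15, 148, -20] 8.0
th,gripz,x [12, 142, -14] 8.0
th,gripz,x [6, 138, -10] 8.0
th,gripz,x [0, 134, -6] 6.0
th,gripz,x [0, 128, -2] 4.0
fixed t0 descent: z -> x free interval
214 runs [(-100, 99)]
206 runs [(-100, 99)]
198 runs [(-58, -18), (28, 99)]
190 runs [(-50, -26), (34, 99)]
182 runs [(-49, -34), (35, 99)]
174 runs [(-54, -41), (30, 99)]
166 runs [(-62, -49), (22, 99)]
158 runs [(-70, -57), (14, 99)]
150 runs [(-77, -62), (8, 99)]
142 runs [(-70, -61), (16, 99)]
134 runs [(-62, -53), (24, 99)]
```

Request:
arm_command(increments=[-0.13, -0.44, 3, 0, 0, 0, 3.5, 0, 0, 0, 3.5, 0, 0, 0, 0, 0, 0, 0, 0, 0])

```text
clock: 21.6
eef_pos: [563.4, -361.8, 99.1]
tcp_rot: [-3.14, 0.001, -2.807]
ft_force: [0.2, 0.6, 0.4]
gripper_width: 0.53
```

```bash
python3 -c "
from h import *
s=st();print(to(561.3,-360.2,92))"
```

```text
t 21.6 pos [ 563.4 -361.8   99.1] rot [-3.1399e+00  1.3000e-03 -2.8069e+00] F [0.2 0.6 0.4] g 0.53 j [ 0.32  0.62  0.26  1.62 -0.19  0.92  2.55]
[0.15 0.22 0.71]
```

Request:
arm_command(increments=[0.1, 0.2, 0.6, 0, 0, 0, 0, 0])

```text
clock: 21.85
eef_pos: [561.0, -359.4, 92.0]
tcp_rot: [-3.141, 0.001, -2.807]
ft_force: [-0.4, 0.2, -0.1]
gripper_width: 0.529
```

Request:
arm_command(increments=[0, 0, 0, 0, 0, 0, 0, 0, 0, 0, 0, 0, 0, 0, 0, 0], fingers=1)

```text
clock: 22.35
eef_pos: [561.4, -359.9, 92.0]
tcp_rot: [-3.141, 0.001, -2.807]
ft_force: [1.4, 0.4, 3.6]
gripper_width: 0.248
```

Request:
arm_command(increments=[0, 0, -4, 0, 0, 0, -5, 0, 0, 0, -5, 0, 0, 0, 0, 10.3, 0, 0, 0, 10.3])

```text
clock: 22.98
eef_pos: [560.5, -359.3, 231.5]
tcp_rot: [3.141, -0.0, 3.111]
ft_force: [-0.1, -0.5, -1.2]
gripper_width: 0.245
```

Request:
arm_command(increments=[0, 0, 0, 0])

```text
clock: 23.1
eef_pos: [560.5, -359.0, 230.6]
tcp_rot: [3.141, -0.002, 3.118]
ft_force: [0.3, 0.1, -2.3]
gripper_width: 0.251
```

```bash
python3 -c "
from h import *
bto(135,-35,240)"
```

```text
t 23.1 pos [ 560.5 -359.   230.6] rot [ 3.1409e+00 -1.8000e-03  3.1182e+00] F [ 0.3  0.1 -2.3] g 0.251 j [ 0.25  0.5   0.37  1.51 -0.19  1.17  2.2 ]
board x,y,z [   6.7 -405.5  230.6] shift [-12.92  37.02  -0.94] turn 0.2
```

Request:
arm_command(increments=[-1.85, 5.29, 0, 0.2, -1.85, 5.29, 0, 0, -1.85, 5.29, 0, 0, -1.85, 5.29, 0, 0, -1.85, 5.29, 0, 0])

```text
clock: 23.72
eef_pos: [660.8, -95.9, 230.8]
tcp_rot: [-3.142, -0.001, 3.118]
ft_force: [0.8, -0.6, -1.9]
gripper_width: 0.249
```

Request:
arm_command(increments=[-1.85, 5.29, 0, 0, -1.85, 5.29, 0, 0, 0, 0, 0, 0, 0, 0, 3.7, 0, 0, 0, 3.7, 0])

```text
clock: 24.35
eef_pos: [700.4, 6.4, 156.3]
tcp_rot: [-3.141, -0.0, 3.117]
ft_force: [-0.2, 0.5, -1.9]
gripper_width: 0.25
```

Request:
arm_command(increments=[0, 0, 0, 0, 0, 0, 0, 0])

```text
clock: 24.6
eef_pos: [701.2, 6.4, 158.6]
tcp_rot: [-3.141, 0.001, 3.114]
ft_force: [0.3, 1.4, -1.3]
gripper_width: 0.248
```

```bash
python3 -c "
from h import *
bto(118,-35,151)"
```

```text
t 24.6 pos [701.2   6.4 158.6] rot [-3.1415e+00  1.1000e-03  3.1144e+00] F [ 0.3  1.4 -1.3] g 0.248 j [-0.26  0.61  0.28  1.48 -0.18  1.07  1.61]
board x,y,z [137.9 -36.6 158.6] shift [1.99 0.16 0.76] turn -0.1
```

Request:
arm_command(increments=[1, 0.16, 0.8, 0, 1, 0, 0, 0, 1.77, 0, -0.82, 0, 1.89, 0, -0.51, 0, 1.94, 0, -0.17, 0])

```text
clock: 25.22
eef_pos: [625.8, 10.8, 166.1]
tcp_rot: [3.141, 0.006, 3.114]
ft_force: [5.6, 0.3, -5.1]
gripper_width: 0.247
```

Request:
arm_command(increments=[1.95, 0, 0.17, 0, 1.88, 0, 0.51, 0, 0, 0, 0, 0, -0.3, 0, -2, 0, 0, 0, -2.7, 0])

```text
clock: 25.85
eef_pos: [588.5, 11.9, 204.6]
tcp_rot: [-3.141, -0.003, 3.114]
ft_force: [0.3, 1.1, -1.4]
gripper_width: 0.252
```

Request:
arm_command(increments=[0, 0, 0, 0])

```text
clock: 25.98
eef_pos: [590.4, 11.8, 206.5]
tcp_rot: [3.141, 0.003, 3.113]
ft_force: [0.3, 1.4, -1.4]
gripper_width: 0.246
```

```bash
python3 tilt.py; python3 -c "
from h import *
bto(-38,-35,198-19)"
```

```text
stem pts 249 tilt 47.7 sign 1.0 line passes at z=0 x= 15.3
foot lowest rel grip 564 -112.47738826277572
t 26.02 pos [589.5  11.8 205.1] rot [3.1412e+00 5.0000e-04 3.1136e+00] F [ 0.7 -0.1 -2.2] g 0.246 j [-0.33  0.38  0.3   1.73 -0.13  1.05  1.56]
board x,y,z [ 26.1 -34.1 205.1] shift [ 4.8 -7.1  1.5] turn -0.1
t 26.02 pos [589.5  11.8 205.1] rot [3.1412e+00 5.0000e-04 3.1136e+00] F [ 0.7 -0.1 -2.2] g 0.246 j [-0.33  0.38  0.3   1.73 -0.13  1.05  1.56]
board x,y,z [ 26.1 -34.1 205.1] shift [ 6.41 -0.1   2.6 ] turn -0.1
```

```bash
python3 path.py 48 111 0 | sed -n '/fixed/,$p'
```

```text
fixed t0 descent: z -> x free interval
214 runs [(-100, 99)]
206 runs [(-100, 99)]
198 runs [(-100, -18), (16, 99)]
190 runs [(-62, -28), (25, 99)]
182 runs [(-56, -35), (28, 99)]
174 runs [(-57, -42), (27, 99)]
166 runs [(-64, -49), (20, 99)]
158 runs [(-71, -56), (13, 99)]
150 runs [(-78, -63), (6, 99)]
142 runs [(-80, -67), (6, 99)]
134 runs [(-71, -65), (15, 99)]
```

Request:
arm_command(increments=[3.3, -0.1, 0.6, 0, 3.3, 0, 1.2, 0, 0, 0, 0, 0, 0, 0, 0.8, 0, 0.4, 0, 1.2, 0])

```text
clock: 26.65
eef_pos: [520.2, 12.8, 165.9]
tcp_rot: [-3.141, 0.001, 3.113]
ft_force: [0.3, -0.5, -2.2]
gripper_width: 0.246
```

Request:
arm_command(increments=[0.6, 0, 1.2, 0, 0.7, 0, 0.8, 0, 0, 0, 0, 0, 0, 0, 0, 0])

```text
clock: 27.15
eef_pos: [506.8, 13.1, 146.9]
tcp_rot: [3.141, 0.001, 3.113]
ft_force: [0.0, 1.2, -1.7]
gripper_width: 0.244
```

```bash
python3 tilt.py; python3 foot.py -35
```

```text
stem pts 212 tilt 47.0 sign 1.0 line passes at z=0 x= 16.2
foot lowest rel grip 391 -76.78300677379318
t 27.2 pos [507.   13.1 147. ] rot [3.1414e+00 1.1000e-03 3.1133e+00] F [-0.2  0.2 -1.7] g 0.249 j [-0.36  0.31  0.29  1.99 -0.12  0.86  1.54]
board x,y,z [-56.4 -35.  147. ] shift [-3.46 -6.99 -4.29] turn -0.1
t 27.2 pos [507.   13.1 147. ] rot [3.1414e+00 1.1000e-03 3.1133e+00] F [-0.2  0.2 -1.7] g 0.249 j [-0.36  0.31  0.29  1.99 -0.12  0.86  1.54]
grey n 149 x [-16.4  15.1  27. ] y [-54.7 -17.8] z [ 64.1  90.3 107.5]
stem n 439 tilt 47.1 rear face x at z=80: 51.6 y -37.4 top z 169.4
top mean [-41.8 -36.2 167.3]
```

Request:
arm_command(increments=[0.85, 0, 0.8, 0, 0.6, 0, 0.8, 0, 0.2, 0, 0.8, 0, -0.4, 0, 0.5, 0, 0, 0, 0, 0])

```text
clock: 27.88
eef_pos: [494.4, 13.4, 117.2]
tcp_rot: [-3.141, -0.0, 3.113]
ft_force: [-0.2, 0.5, -2.1]
gripper_width: 0.251
```

```bash
python3 -c "
from h import *
bto(0,-35,120)"; python3 foot.py -35|tail -3
```

```text
t 27.88 pos [494.4  13.4 117.2] rot [-3.1413e+00 -2.0000e-04  3.1133e+00] F [-0.2  0.5 -2.1] g 0.251 j [-0.35  0.34  0.28  2.04 -0.13  0.78  1.54]
board x,y,z [-69.1 -35.  117.2] shift [-6.91  0.01 -0.28] turn -0.1
grey n 102 x [-20.8  11.4  16.3] y [-54.  -16.5] z [43.7 72.6 78.4]
stem n 406 tilt 46.5 rear face x at z=80: 6.4 y -36.3 top z 154.1
top mean [-68.5 -31.6 152.1]
```

Request:
arm_command(increments=[0, 0, 0.4, 0, -0.8, 0, -0.8, 0, -0.8, 0, -0.7, 0, -1.2, 0, -0.4, 0, -1.2, 0, 0, 0])

```text
clock: 28.55
eef_pos: [533.3, 12.3, 133.0]
tcp_rot: [3.141, -0.003, 3.113]
ft_force: [-8.6, 0.2, 3.8]
gripper_width: 0.245
```

Request:
arm_command(increments=[0, 0, 0, 0])

```text
clock: 28.68
eef_pos: [534.4, 12.3, 132.6]
tcp_rot: [-3.141, -0.0, 3.113]
ft_force: [-1.6, 0.8, -4.7]
gripper_width: 0.249
```

```bash
python3 -c "
from h import *
bto(0,-35,120)"; python3 foot.py -35|tail -3
```

```text
t 28.68 pos [534.4  12.3 132.6] rot [-3.1415e+00 -4.0000e-04  3.1133e+00] F [-1.6  0.8 -4.7] g 0.249 j [-0.34  0.37  0.28  1.94 -0.14  0.85  1.56]
board x,y,z [-29.  -35.  132.6] shift [-2.9   0.01  1.26] turn -0.1
grey n 64 x [-24.6  -7.8  13.2] y [-49.5 -30.5] z [43.2 52.3 77.8]
stem n 331 tilt 25.9 rear face x at z=80: 14.8 y -36.2 top z 167.5
top mean [-28.1 -31.4 166. ]
```

Request:
arm_command(increments=[-1.4, 0, 0.5, 0, -1, 0, 0.8, 0, -0.9, 0, 0.8, 0, -0.5, 0, 0.5, 0, 0, 0, 0, 0])

```text
clock: 29.35
eef_pos: [573.6, 11.2, 108.6]
tcp_rot: [3.141, 0.004, 3.113]
ft_force: [-3.1, 0.3, 8.8]
gripper_width: 0.247
```

```bash
python3 -c "
from h import *
bto(0,-35,120)"; python3 foot.py -35|tail -3
```

```text
t 29.35 pos [573.6  11.2 108.6] rot [3.1409 0.0036 3.113 ] F [-3.1  0.3  8.8] g 0.247 j [-0.31  0.46  0.27  1.87 -0.16  0.83  1.59]
board x,y,z [ 10.2 -35.2 108.6] shift [ 1.02  0.02 -1.14] turn -0.1
grey n 70 x [-26.1  -5.5  19.8] y [-58.  -18.5] z [ 25.7  31.1 123.1]
stem n 119 tilt 5.9 rear face x at z=80: 19.5 y -33.8 top z 147.1
top mean [ 11.5 -31.  145.4]
```

Request:
arm_command(increments=[0, 0, 0, 0, 0, 0, 0, 0, 0, 0, -3, 0, 0, 0, -5, 0, 0, 0, -5, 0], fingers=3.6)

```text
clock: 30.02
eef_pos: [572.2, 11.2, 238.1]
tcp_rot: [-3.141, 0.001, 3.113]
ft_force: [1.4, 0.0, 1.0]
gripper_width: 0.42
```

Request:
arm_command(increments=[1.97, -5.02, 0, 0, 1.97, -5.02, 0, 0, 1.97, -5.02, 0, 0, 1.97, -5.02, 0, 0, 1.97, -5.02, 0, 0], fingers=4.5)

```text
clock: 30.65
eef_pos: [466.0, -238.5, 237.0]
tcp_rot: [-3.141, 0.002, 3.114]
ft_force: [0.5, 0.1, 0.1]
gripper_width: 0.532
```

Request:
arm_command(increments=[0, 0, 0, 10.2, 0, 0, 0, 10.2, 0, 0, 2, 0, 0, 0, 2, 0, 0, 0, 0, 0])

```text
clock: 31.28
eef_pos: [465.9, -236.6, 195.7]
tcp_rot: [-3.141, -0.002, 2.757]
ft_force: [0.3, -0.7, 1.3]
gripper_width: 0.531
```

```bash
python3 look.py wrist top; python3 foot.py -35 | tail -3; python3 foot.py -105 |tail -3
```

```text
t 31.27 pos [ 465.9 -236.6  195.7] rot [-3.1412e+00 -1.8000e-03  2.7573e+00] F [ 0.3 -0.7  1.3] g 0.531 j [-0.02  0.29  0.49  1.91 -0.16  0.98  1.73]
wrist
hook [ 468.3 -235.6] yaw -20.4 stemtop [ 466.3 -235.   127.6] foot [38.3 63.9]
hook [ 466.8 -376.6] yaw -18.4 stemtop [ 465.3 -373.1  127. ] foot [39.2 64.5]
top
hook [ 466.  -376.2] yaw -17.7 stemtop [ 464.1 -375.3  126.4] foot [38.8 63.3]
grey n 52 x [-27.3 -16.7   7.3] y [-58.2 -25. ] z [24.8 28.8 96.8]
stem n 230 tilt 9.2 rear face x at z=80: 20.2 y -38.8 top z 147.5
top mean [  6.2 -35.7 145.1]
grey n 53 x [-27.5 -17.5  -3.2] y [-114.9  -97.3] z [23.3 26.7 29.6]
stem n 198 tilt 7.2 rear face x at z=80: 22.2 y -107.8 top z 143.7
top mean [  11.7 -105.2  141.3]
```

Request:
arm_command(increments=[-0.15, 0.13, 3.4, 0, 0, 0, 3.5, 0, 0, 0, 3.5, 0, 0, 0, 0, 0, 0, 0, 0, 0])

```text
clock: 32.1
eef_pos: [469.1, -236.8, 94.0]
tcp_rot: [-3.142, 0.002, 2.757]
ft_force: [0.0, 0.7, -0.8]
gripper_width: 0.521
```

```bash
python3 -c "
from h import *
s=st();print(to(467.8,-236,92))"
```

```text
t 32.1 pos [ 469.1 -236.8   94. ] rot [-3.1416e+00  1.8000e-03  2.7570e+00] F [ 0.   0.7 -0.8] g 0.521 j [ 0.03  0.43  0.44  2.   -0.26  0.76  1.81]
[0.15 0.03 0.2 ]
```

Request:
arm_command(increments=[0.1, 0, 0.2, 0, 0, 0, 0, 0, 0, 0, 0, 0, 0, 0, 0, 0, 0, 0, 0, 0], fingers=1)

```text
clock: 32.72
eef_pos: [468.4, -236.0, 91.9]
tcp_rot: [3.141, 0.003, 2.757]
ft_force: [0.2, 0.8, 7.1]
gripper_width: 0.246
```

Request:
arm_command(increments=[0, 0, -4, 0, 0, 0, -5, 0, 0, 0, -6, 0, 0, 0, 0, -10.2, 0, 0, 0, -10.2])

```text
clock: 33.35
eef_pos: [467.4, -235.7, 241.6]
tcp_rot: [-3.142, 0.002, 3.119]
ft_force: [-0.4, -0.4, -3.2]
gripper_width: 0.25
```

Request:
arm_command(increments=[0, 0, 0, 0])

```text
clock: 33.48
eef_pos: [466.9, -235.8, 240.7]
tcp_rot: [3.141, -0.0, 3.112]
ft_force: [-0.3, 0.1, -2.8]
gripper_width: 0.248
```

```bash
python3 -c "
from h import *
bto(135,35,240)"
```

```text
t 33.48 pos [ 466.9 -235.8  240.7] rot [ 3.1413 -0.      3.1121] F [-0.3  0.1 -2.8] g 0.248 j [-0.    0.23  0.45  1.85 -0.12  1.08  2.04]
board x,y,z [ -90.  -284.8  240.7] shift [-22.39  32.06   0.08] turn -0.2
```

Request:
arm_command(increments=[-2.8, 4.01, -2, -0.2, -2.8, 4.01, -1, 0, -2.8, 4.01, 0, 0, -2.8, 4.01, 0, 0, -2.8, 4.01, 0, 0])

```text
clock: 34.1
eef_pos: [612.9, -37.7, 270.3]
tcp_rot: [-3.141, -0.001, 3.112]
ft_force: [0.4, 0.5, -1.4]
gripper_width: 0.247
```

Request:
arm_command(increments=[-2.8, 4.01, 0, 0, -2.8, 4.01, 0, 0, -2.8, 4.01, 0, 0, 0, 0, 0, 0, 0, 0, 3.8, 0])

```text
clock: 34.72
eef_pos: [701.0, 79.3, 234.5]
tcp_rot: [-3.142, 0.005, 3.113]
ft_force: [0.3, -1.1, -2.7]
gripper_width: 0.243
```

Request:
arm_command(increments=[0, 0, 4, 0, 0, 0, 3.5, 0, 0, 0, 0, 0, 0, 0, 0, 0])

```text
clock: 35.22
eef_pos: [700.0, 78.8, 159.0]
tcp_rot: [-3.141, 0.001, 3.115]
ft_force: [-0.1, 0.4, -1.6]
gripper_width: 0.246
```

```bash
python3 -c "
from h import *
bto(118,35,151)"
```

```text
t 35.23 pos [700.   78.8 159. ] rot [-3.1414e+00  1.5000e-03  3.1149e+00] F [-0.1  0.4 -1.6] g 0.246 j [-0.37  0.62  0.3   1.47 -0.19  1.08  1.51]
board x,y,z [134.8  35.7 159. ] shift [ 1.68 -0.07  0.8 ] turn -0.0
```

Same tilting motion as before, then lift and check.

Request:
arm_command(increments=[0.85, -0.07, 0.8, 0, 0.85, 0, 0, 0, 1.77, 0, -0.82, 0, 1.89, 0, -0.51, 0, 1.94, 0, -0.17, 0])

```text
clock: 35.85
eef_pos: [627.6, 80.2, 166.2]
tcp_rot: [3.141, 0.006, 3.116]
ft_force: [6.4, -0.1, -5.2]
gripper_width: 0.25
```

Request:
arm_command(increments=[1.95, 0, 0.17, 0, 1.88, 0, 0.51, 0, 0, 0, 0, 0, -0.3, 0, -2, 0, 0, 0, -2.7, 0])

```text
clock: 36.48
eef_pos: [590.1, 81.2, 204.8]
tcp_rot: [-3.141, -0.003, 3.117]
ft_force: [0.0, 0.6, -2.9]
gripper_width: 0.245
```

Request:
arm_command(increments=[0, 0, 0, 0])

```text
clock: 36.6
eef_pos: [592.0, 81.3, 206.6]
tcp_rot: [3.141, 0.003, 3.117]
ft_force: [-0.2, 0.2, -3.5]
gripper_width: 0.25
```

```bash
python3 tilt.py|head -2; python3 -c "
from h import *
bto(-40,35,206-19)"
```

```text
stem pts 234 tilt 46.4 sign 1.0 line passes at z=0 x= 17.2
foot lowest rel grip 555 -113.33009761667489
t 36.65 pos [591.1  81.3 205. ] rot [3.1411e+00 4.0000e-04 3.1168e+00] F [-0.5  0.4 -2.8] g 0.252 j [-0.45  0.39  0.31  1.72 -0.14  1.05  1.45]
board x,y,z [ 25.9  35.4 205. ] shift [ 6.59 -0.03  1.8 ] turn 0.1
```

Request:
arm_command(increments=[3.3, -0.03, 0.6, 0, 3.3, 0, 1.2, 0, 0, 0, 0, 0, 0, 0, 0.8, 0, 0.4, 0, 1.2, 0])

```text
clock: 37.28
eef_pos: [521.9, 82.6, 166.0]
tcp_rot: [-3.142, 0.001, 3.117]
ft_force: [-0.2, -0.0, -2.5]
gripper_width: 0.252
```

Request:
arm_command(increments=[0.6, 0, 1.2, 0, 0.7, 0, 0.8, 0, 0, 0, 0, 0, 0, 0, 0, 0])

```text
clock: 37.78
eef_pos: [508.5, 83.0, 147.1]
tcp_rot: [3.141, 0.001, 3.117]
ft_force: [0.2, -0.6, -3.1]
gripper_width: 0.247
```

```bash
python3 -c "
from h import *
bto(-56,35,147)"; python3 foot.py 35|tail -3
```

```text
t 37.77 pos [508.5  83.  147.1] rot [3.1414e+00 8.0000e-04 3.1168e+00] F [ 0.2 -0.6 -3.1] g 0.247 j [-0.5   0.32  0.29  1.97 -0.12  0.86  1.41]
board x,y,z [-56.8  35.  147.1] shift [-0.08  0.    0.01] turn 0.1
grey n 149 x [-15.1  13.9  27.3] y [15.3 52.2] z [ 65.7  91.3 107.4]
stem n 420 tilt 47.0 rear face x at z=80: 51.0 y 32.0 top z 168.5
top mean [-40.5  34.3 166.2]
```

Identical to the previous one; continue insertion and first half of righting.

Request:
arm_command(increments=[0.85, 0, 0.8, 0, 0.6, 0, 0.8, 0, 0.2, 0, 0.8, 0, -0.4, 0, 0.5, 0, 0, 0, 0, 0])

```text
clock: 38.45
eef_pos: [496.0, 83.2, 117.4]
tcp_rot: [-3.141, -0.0, 3.117]
ft_force: [1.0, 0.5, -3.0]
gripper_width: 0.25
```

Request:
arm_command(increments=[0, 0, 0.4, 0, -0.8, 0, -0.8, 0, -0.8, 0, -0.7, 0, -1.2, 0, -0.4, 0, -1.2, 0, 0, 0])

```text
clock: 39.08
eef_pos: [535.6, 82.4, 133.3]
tcp_rot: [3.141, -0.001, 3.117]
ft_force: [-9.1, -0.2, -1.5]
gripper_width: 0.244
```

Request:
arm_command(increments=[0, 0, 0, 0])

```text
clock: 39.2
eef_pos: [536.4, 82.3, 132.8]
tcp_rot: [-3.141, 0.0, 3.117]
ft_force: [-2.4, 1.0, -5.1]
gripper_width: 0.245
```

```bash
python3 -c "
from h import *
bto(-29,35,132)"; python3 foot.py 35|tail -3
```

```text
t 39.2 pos [536.4  82.3 132.8] rot [-3.1415e+00  4.0000e-04  3.1167e+00] F [-2.4  1.  -5.1] g 0.245 j [-0.47  0.39  0.29  1.92 -0.14  0.85  1.44]
board x,y,z [-28.8  34.9 132.8] shift [0.02 0.01 0.08] turn 0.1
grey n 63 x [-25.8  -8.6  16.3] y [19.7 42.4] z [43.  52.  78.5]
stem n 310 tilt 25.5 rear face x at z=80: 14.7 y 33.1 top z 167.2
top mean [-25.9  37.7 165.6]
```

Request:
arm_command(increments=[-1.4, 0, 0.5, 0, -1, 0, 0.8, 0, -0.9, 0, 0.8, 0, -0.5, 0, 0.5, 0, 0, 0, 0, 0])

```text
clock: 39.88
eef_pos: [575.7, 81.4, 109.1]
tcp_rot: [3.14, 0.004, 3.117]
ft_force: [-2.5, -0.3, 9.1]
gripper_width: 0.247
```

Request:
arm_command(increments=[0.4, 0, 0.2, 0, 0.4, 0, 0.1, 0, 0, 0, 0, 0])

```text
clock: 40.25
eef_pos: [573.8, 81.5, 109.7]
tcp_rot: [3.139, 0.018, 3.116]
ft_force: [6.6, -1.9, 18.9]
gripper_width: 0.249
```

```bash
python3 -c "
from h import *
bto(-29,35,132)"; python3 foot.py 35|tail -3
```

```text
t 40.25 pos [573.8  81.5 109.7] rot [3.1389 0.0182 3.1161] F [ 6.6 -1.9 18.9] g 0.249 j [-0.44  0.46  0.28  1.86 -0.17  0.82  1.47]
board x,y,z [  8.6  35.1 109.7] shift [ 3.72 -0.01 -2.3 ] turn 0.0
grey n 72 x [-27.   -2.3  18.2] y [11.9 52.3] z [ 25.3  48.4 122.4]
stem n 110 tilt 6.8 rear face x at z=80: 18.7 y 35.9 top z 147.0
top mean [ 10.1  39.1 145.6]
```

Request:
arm_command(increments=[0, 0, 0, 0, 0, 0, 0, 0, 0, 0, 0, 0, 0, 0, -5, 0, 0, 0, 0, 0], fingers=3.6)

```text
clock: 40.92
eef_pos: [567.8, 81.7, 156.8]
tcp_rot: [3.14, 0.006, 3.117]
ft_force: [0.4, -0.2, -0.0]
gripper_width: 0.419
```

```bash
python3 -c "
from h import *
bto(8,35,160)"; python3 foot.py 35|tail -3
```

```text
t 40.92 pos [567.8  81.7 156.8] rot [3.1401 0.0057 3.1166] F [ 0.4 -0.2 -0. ] g 0.419 j [-0.46  0.4   0.3   1.83 -0.15  0.93  1.45]
board x,y,z [  2.6  35.2 156.8] shift [-0.54 -0.02 -0.31] turn 0.1
grey n 40 x [-26.9 -18.4   6.1] y [24.2 50.1] z [25.2 28.  63.5]
stem n 218 tilt 8.3 rear face x at z=80: 20.0 y 31.2 top z 147.5
top mean [  7.   34.6 144.9]
```

Request:
arm_command(increments=[-0.5, 0, -1, 0, 0, 0, 0, 0, 0, 0, 0, 0, 0, 0, 0, 0, 0, 0, 0, 0], fingers=0)

```text
clock: 41.6
eef_pos: [570.3, 81.4, 163.5]
tcp_rot: [-3.141, -0.001, 3.117]
ft_force: [-0.4, 0.0, 0.4]
gripper_width: -0.001
```

Request:
arm_command(increments=[0, 0, 1, 0, 0, 0, 1, 0, 0, 0, 0.4, 0, 0, 0, 0.3, 0, 0, 0, 0, 0])

```text
clock: 42.22
eef_pos: [577.1, 81.6, 141.4]
tcp_rot: [3.139, 0.014, 3.116]
ft_force: [6.2, -2.0, 24.3]
gripper_width: 0.003
```

```bash
python3 -c "
from h import *
bto(8,35,140)"; python3 foot.py 35|tail -3
```

```text
t 42.23 pos [577.1  81.6 141.4] rot [3.1389 0.0145 3.1162] F [ 6.2 -2.  24.3] g 0.003 j [-0.45  0.43  0.29  1.83 -0.16  0.89  1.46]
board x,y,z [ 11.8  35.3 141.4] shift [ 0.39 -0.03  0.14] turn 0.0
grey n 42 x [-27.5 -19.5   5.4] y [23.9 51.9] z [24.1 26.3 66.6]
stem n 146 tilt 2.4 rear face x at z=80: 20.4 y 27.6 top z 141.8
top mean [ 14.6  27.6 141. ]
```

Request:
arm_command(increments=[0, 0, -2.5, 0, 0, 0, 0, 0, 0.3, -3.5, 0, 0, 0, -3.53, 0, 0, 0, 0, 0, 0])

```text
clock: 42.9
eef_pos: [565.0, 7.7, 160.6]
tcp_rot: [-3.14, -0.002, 3.112]
ft_force: [0.5, -0.1, -0.5]
gripper_width: -0.001
```

```bash
python3 -c "
from h import *
bto(9,-35,141)"; python3 foot.py 35|tail -3;python3 foot.py -35|tail -3
```

```text
t 42.9 pos [565.    7.7 160.6] rot [-3.1399e+00 -1.5000e-03  3.1120e+00] F [ 0.5 -0.1 -0.5] g -0.001 j [-0.35  0.39  0.32  1.84 -0.15  0.94  1.58]
board x,y,z [  1.7 -38.9 160.6] shift [-0.73  0.4   1.96] turn -0.2
grey n 40 x [-27.1 -18.8   6.3] y [24.4 51.5] z [23.  27.  68.5]
stem n 200 tilt 7.4 rear face x at z=80: 22.2 y 30.5 top z 143.7
top mean [ 12.4  33.9 141.5]
grey n 45 x [-27.4 -17.7   4.2] y [-46.5 -24.9] z [25.2 27.7 99.8]
stem n 226 tilt 8.3 rear face x at z=80: 19.9 y -38.8 top z 165.0
top mean [  9.2 -36.2 165.5]
```

Request:
arm_command(increments=[-0.6, 0.2, 0, 0, 0, 0, 1, 0, 0, 0, 0.6, 0, 0, 0, 0.5, 0, 0, 0, 0, 0])

```text
clock: 43.62
eef_pos: [575.8, 13.6, 143.2]
tcp_rot: [3.14, 0.009, 3.117]
ft_force: [4.2, 0.3, 11.7]
gripper_width: -0.0
```

```bash
python3 -c "
from h import *
bto(8,-35,140)"
```

```text
t 43.62 pos [575.8  13.6 143.2] rot [3.1404 0.0087 3.1172] F [ 4.2  0.3 11.7] g -0.0 j [-0.34  0.42  0.31  1.84 -0.16  0.9   1.59]
board x,y,z [ 12.3 -32.7 143.2] shift [ 0.44 -0.23  0.32] turn 0.1
```

Press 4 mm more, then rise and head for the last hook.

Request:
arm_command(increments=[0, 0, 0.4, 0, 0, 0, 0, 0, 0, 0, -5, 0, 0, 0, -5, 0, 0, 0, 0, 0])

```text
clock: 44.25
eef_pos: [573.9, 13.2, 240.3]
tcp_rot: [3.14, 0.007, 3.117]
ft_force: [0.1, -0.2, -0.6]
gripper_width: 0.003
```

Request:
arm_command(increments=[1.4, -5.6, 0, 0, 1.4, -5.6, 0, 0, 1.4, -5.6, 0, 0, 1.4, -5.6, 0, 0, 1.4, -5.6, 0, 0], fingers=4.5)

```text
clock: 44.88
eef_pos: [493.9, -266.2, 235.4]
tcp_rot: [3.141, -0.001, 3.117]
ft_force: [1.1, -0.9, 0.6]
gripper_width: 0.518
```

Request:
arm_command(increments=[1.4, -5.6, 0, 0, 1.4, -5.6, 0, 0, 0, 0, 0, 8, 0, 0, 0, 8, 0, 0, 0, 0])

```text
clock: 45.5
eef_pos: [463.8, -375.9, 235.2]
tcp_rot: [3.141, -0.002, 2.839]
ft_force: [0.0, 0.1, -0.2]
gripper_width: 0.523
```

```bash
python3 look.py wrist top; python3 foot.py -35|tail -3; python3 -c "
from h import *
s=st();print(to(467,-376.5,92))"
```

```text
t 45.5 pos [ 463.8 -375.9  235.2] rot [ 3.1414e+00 -2.2000e-03  2.8386e+00] F [ 0.   0.1 -0.2] g 0.523 j [ 0.19  0.39  0.56  1.69 -0.23  1.13  2.08]
wrist
hook [ 467.  -377.4] yaw -17.2 stemtop [ 464.9 -376.7  127.7] foot [37.9 63.8]
top
grey n 51 x [-27.5 -17.2   9.8] y [-58.3 -24.2] z [24.3 27.2 82.4]
stem n 201 tilt 6.9 rear face x at z=80: 21.8 y -39.2 top z 143.1
top mean [ 12.1 -36.3 141.1]
t 45.65 pos [ 464.2 -375.9  236.1] rot [ 3.1414e+00 -9.0000e-04  2.8410e+00] F [-0.1 -0.4 -0.1] g 0.524 j [ 0.19  0.39  0.56  1.69 -0.23  1.13  2.08]
[-0.3   0.02 14.41]
```

Slot 1 now seated. Descend on the last hook.

Request:
arm_command(increments=[-0.25, 0, 4, 0, 0, 0, 5, 0, 0, 0, 5.2, 0, 0, 0, 0, 0, 0, 0, 0, 0])

```text
clock: 46.28
eef_pos: [467.2, -378.0, 96.4]
tcp_rot: [-3.141, 0.002, 2.838]
ft_force: [1.5, -0.3, 0.1]
gripper_width: 0.527
```

```bash
python3 -c "
from h import *
s=st();print(to(466.8,-376.6,92))"
```

```text
t 46.27 pos [ 467.2 -378.    96.4] rot [-3.1409e+00  1.6000e-03  2.8383e+00] F [ 1.5 -0.3  0.1] g 0.527 j [ 0.25  0.55  0.49  1.81 -0.33  0.86  2.16]
[0.08 0.12 0.44]
```

Request:
arm_command(increments=[0.1, 0.1, 0.4, 0, 0, 0, 0, 0])

```text
clock: 46.52
eef_pos: [466.5, -376.1, 92.1]
tcp_rot: [-3.141, 0.002, 2.838]
ft_force: [1.3, 0.1, -0.7]
gripper_width: 0.526
```

Request:
arm_command(increments=[0, 0, 0, 0, 0, 0, 0, 0, 0, 0, 0, 0, 0, 0, 0, 0], fingers=1)

```text
clock: 47.02
eef_pos: [466.4, -376.4, 91.5]
tcp_rot: [-3.141, 0.001, 2.837]
ft_force: [-0.2, -1.3, 6.3]
gripper_width: 0.252
```

Request:
arm_command(increments=[0, 0, -5, 0, 0, 0, -6, 0, 0, 0, -6, 0, 0, 0, -1, -8, 0, 0, 0, -8])

```text
clock: 47.65
eef_pos: [466.1, -375.8, 271.8]
tcp_rot: [-3.141, 0.001, 3.122]
ft_force: [-1.1, 0.5, -2.9]
gripper_width: 0.248
```

Request:
arm_command(increments=[0, 0, 0, 0])

```text
clock: 47.78
eef_pos: [465.5, -375.5, 270.3]
tcp_rot: [3.141, -0.001, 3.116]
ft_force: [0.3, 0.4, -2.5]
gripper_width: 0.249
```

```bash
python3 -c "
from h import *
bto(135,105,270)"
```

```text
t 47.77 pos [ 465.5 -375.5  270.3] rot [ 3.1406e+00 -7.0000e-04  3.1159e+00] F [ 0.3  0.4 -2.5] g 0.249 j [ 0.21  0.36  0.52  1.64 -0.19  1.2   2.32]
board x,y,z [ -87.8 -424.5  270.3] shift [-22.29  52.94   0.07] turn 0.0
```

Request:
arm_command(increments=[-2.23, 5.29, 0, 0, -2.23, 5.29, 0, 0, -2.23, 5.29, 0, 0, -2.23, 5.29, 0, 0, -2.23, 5.29, 0, 0])

```text
clock: 48.4
eef_pos: [584.1, -112.4, 270.1]
tcp_rot: [3.142, -0.001, 3.113]
ft_force: [1.5, 0.1, -1.4]
gripper_width: 0.248
```

Request:
arm_command(increments=[-2.23, 5.29, 0, 0, -2.23, 5.29, 0, 0, -2.23, 5.29, 0, 0, -2.23, 5.29, 0, 0, -2.23, 5.29, 0, 0])

```text
clock: 49.02
eef_pos: [702.1, 149.1, 269.7]
tcp_rot: [-3.141, -0.002, 3.113]
ft_force: [0.9, -0.4, -1.4]
gripper_width: 0.249
```

Request:
arm_command(increments=[0, 0, 0, 0, 0, 0, 3.8, 0, 0, 0, 4, 0, 0, 0, 3.5, 0, 0, 0, 0, 0])

```text
clock: 49.65
eef_pos: [699.3, 146.4, 153.8]
tcp_rot: [-3.139, -0.007, 3.114]
ft_force: [1.0, 0.1, -1.6]
gripper_width: 0.249
```

```bash
python3 -c "
from h import *
bto(118,105,151)"
```

```text
t 49.65 pos [699.3 146.4 153.8] rot [-3.139  -0.0074  3.114 ] F [ 1.   0.1 -1.6] g 0.249 j [-0.47  0.65  0.32  1.44 -0.21  1.1   1.43]
board x,y,z [132.4 103.3 153.8] shift [1.43 0.17 0.29] turn -0.1
```

Request:
arm_command(increments=[0.8, 0.15, 0.65, 0, 0.8, 0, 0, 0, 1.77, 0, -0.82, 0, 1.89, 0, -0.51, 0, 1.94, 0, -0.17, 0])

```text
clock: 50.28
eef_pos: [631.9, 150.6, 168.9]
tcp_rot: [3.14, 0.007, 3.116]
ft_force: [6.0, 0.2, -5.3]
gripper_width: 0.253
```

Request:
arm_command(increments=[1.95, 0, 0.17, 0, 1.88, 0, 0.51, 0, 0, 0, 0, 0, -0.3, 0, -2, 0, 0, 0, -2.7, 0])

```text
clock: 50.9
eef_pos: [594.1, 151.5, 206.9]
tcp_rot: [-3.141, -0.002, 3.117]
ft_force: [-0.4, -0.3, -1.8]
gripper_width: 0.255
```

Request:
arm_command(increments=[0, 0, 0, 0])

```text
clock: 51.02
eef_pos: [595.9, 151.8, 208.8]
tcp_rot: [3.14, 0.003, 3.117]
ft_force: [0.6, 0.0, -2.5]
gripper_width: 0.246
```

```bash
python3 tilt.py|head -2; python3 -c "
from h import *
bto(-40,105,206-19)"
```

```text
stem pts 224 tilt 45.9 sign 1.0 line passes at z=0 x= 17.2
foot lowest rel grip 546 -112.1178274889485
t 51.08 pos [595.  151.8 207.2] rot [3.1407e+00 1.0000e-03 3.1168e+00] F [-0.4 -0.9 -3.1] g 0.246 j [-0.57  0.42  0.34  1.67 -0.15  1.07  1.35]
board x,y,z [ 27.9 105.9 207.2] shift [ 6.8  -0.09  2.02] turn 0.1
```

Same as before, with 2 mm corrections.

Request:
arm_command(increments=[3.4, -0.09, 0.8, 0, 3.4, 0, 1.2, 0, 0, 0, 0, 0, 0, 0, 0.8, 0, 0.4, 0, 1.2, 0])

```text
clock: 51.7
eef_pos: [523.6, 152.4, 165.8]
tcp_rot: [3.142, 0.001, 3.116]
ft_force: [0.8, 0.2, -2.1]
gripper_width: 0.25
```

Request:
arm_command(increments=[0.6, 0, 1.2, 0, 0.7, 0, 0.8, 0, 0, 0, 0, 0, 0, 0, 0, 0])

```text
clock: 52.2
eef_pos: [510.1, 152.9, 146.8]
tcp_rot: [3.141, 0.001, 3.117]
ft_force: [0.9, -0.0, -2.0]
gripper_width: 0.251
```

```bash
python3 -c "
from h import *
bto(-56.8,105,147)"; python3 foot.py 105|tail -3
```

```text
t 52.2 pos [510.1 152.9 146.8] rot [3.1413e+00 8.0000e-04 3.1169e+00] F [ 0.9 -0.  -2. ] g 0.251 j [-0.63  0.35  0.32  1.93 -0.14  0.88  1.3 ]
board x,y,z [-56.9 104.8 146.8] shift [-0.01  0.02 -0.02] turn 0.1
grey n 171 x [-17.8  15.6  27.4] y [ 84.9 121. ] z [ 64.2  90.2 106.9]
stem n 411 tilt 45.9 rear face x at z=80: 47.7 y 101.1 top z 168.9
top mean [-40.8 102.9 167. ]
```

Request:
arm_command(increments=[0.85, 0, 0.8, 0, 0.6, 0, 0.8, 0, 0.2, 0, 0.8, 0, -0.4, 0, 0.5, 0, 0, 0, 0, 0])

```text
clock: 52.88
eef_pos: [497.6, 153.0, 117.1]
tcp_rot: [-3.141, -0.0, 3.117]
ft_force: [-0.1, -0.3, -2.1]
gripper_width: 0.248
```

Request:
arm_command(increments=[0, 0, 0.4, 0, -0.8, 0, -0.8, 0, -0.8, 0, -0.7, 0, -1.2, 0, -0.4, 0, -1.2, 0, 0, 0])

```text
clock: 53.5
eef_pos: [536.9, 152.2, 133.0]
tcp_rot: [3.141, -0.002, 3.117]
ft_force: [-6.4, 0.1, -1.3]
gripper_width: 0.242
```

Request:
arm_command(increments=[0, 0, 0, 0])

```text
clock: 53.62
eef_pos: [537.8, 152.1, 132.6]
tcp_rot: [-3.142, -0.0, 3.117]
ft_force: [-1.2, 0.3, -4.4]
gripper_width: 0.244
```

```bash
python3 -c "
from h import *
bto(-29,105,132)"; python3 foot.py 105|tail -3
```

```text
t 53.62 pos [537.8 152.1 132.6] rot [-3.1416e+00 -1.0000e-04  3.1166e+00] F [-1.2  0.3 -4.4] g 0.244 j [-0.6   0.41  0.31  1.88 -0.16  0.87  1.33]
board x,y,z [-29.3 104.7 132.6] shift [-0.03  0.03  0.06] turn 0.1
grey n 66 x [-25.8 -10.3  16.7] y [ 88.4 119.3] z [44.8 53.6 78.9]
stem n 304 tilt 25.0 rear face x at z=80: 14.7 y 102.4 top z 167.5
top mean [-25.8 107.  166. ]
```

Request:
arm_command(increments=[-1.4, 0, 0.5, 0, -1, 0, 0.8, 0, -0.9, 0, 0.8, 0, -0.5, 0, 0.5, 0, 0, 0, 0, 0])

```text
clock: 54.3
eef_pos: [576.6, 151.5, 108.4]
tcp_rot: [3.14, 0.003, 3.117]
ft_force: [-3.3, -0.8, 6.8]
gripper_width: 0.25
```

Request:
arm_command(increments=[0, 0, 0, 0, 0, 0, 0, 0, 0, 0, 0, 0, 0, 0, -6, 0, 0, 0, 0, 0], fingers=3.6)

```text
clock: 54.92
eef_pos: [578.2, 151.6, 170.8]
tcp_rot: [3.139, 0.008, 3.116]
ft_force: [0.3, 0.6, -0.2]
gripper_width: 0.418
```

Request:
arm_command(increments=[0, 0, 0, 0, 0, 0, 0, 0, 0, 0, 0, 0, 0, 0, 0, 0], fingers=0)

```text
clock: 55.42
eef_pos: [574.9, 151.1, 165.9]
tcp_rot: [-3.141, -0.001, 3.117]
ft_force: [-0.3, -0.3, -0.5]
gripper_width: -0.001
```

```bash
python3 -c "
from h import *
bto(11,105,141)"; python3 foot.py 105|tail -3
```

```text
t 55.42 pos [574.9 151.1 165.9] rot [-3.1411e+00 -9.0000e-04  3.1168e+00] F [-0.3 -0.3 -0.5] g -0.001 j [-0.58  0.43  0.32  1.76 -0.16  0.97  1.35]
board x,y,z [  7.9 104.7 165.9] shift [-0.31  0.03  2.49] turn 0.1
grey n 37 x [-27.1 -19.4   4.9] y [ 95.2 122.4] z [25.2 27.7 58.5]
stem n 223 tilt 9.0 rear face x at z=80: 20.4 y 99.5 top z 147.8
top mean [  7.2 103.4 145.4]
```

Same 4 mm perch as the others; press it down.

Request:
arm_command(increments=[-0.2, 0, 1.3, 0, 0, 0, 0.6, 0, 0, 0, 0.4, 0, 0, 0, 0.3, 0, 0, 0, 0, 0])

```text
clock: 56.1
eef_pos: [581.0, 151.4, 143.3]
tcp_rot: [3.139, 0.008, 3.116]
ft_force: [4.1, -0.8, 13.7]
gripper_width: -0.004
```

Request:
arm_command(increments=[0, 0, 0, 0, 0, 0, -5, 0, 0, 0, -4, 0, 0, 0, 0, 0])

```text
clock: 56.6
eef_pos: [579.0, 151.4, 233.5]
tcp_rot: [3.139, 0.005, 3.117]
ft_force: [0.2, -0.2, -1.0]
gripper_width: -0.002
```

```bash
for y in -105 -35 35 105; do python3 foot.py $y|tail -3; done; python3 -c "
from h import *
s=st();print('turn frame crank',to(488.4,272.4,236))
p=camera('scene');c=proj(p,[[560,60,100]])[0].astype(int)
cv2.imwrite('pics/s6.png',cv2.resize(p['color'][c[1]-80:c[1]+80,c[0]-105:c[0]+105],None,fx=3.5,fy=3.5,interpolation=2))
w=cloud(p).reshape(-1,3);m=(w[:,2]>125)&(w[:,2]<155)&(abs(w[:,0]-536)<75)&(abs(w[:,1]-272)<75);print('crank',m.sum(),w[m].mean(0))"
```

```text
grey n 49 x [-27.1 -17.7  -2.2] y [-116.   -98.4] z [23.9 27.4 30.8]
stem n 202 tilt 6.2 rear face x at z=80: 21.5 y -107.6 top z 144.3
top mean [  11.6 -105.5  141.8]
grey n 44 x [-27.2 -17.7   6.6] y [-46.3 -23.8] z [23.6 27.  84.1]
stem n 201 tilt 6.3 rear face x at z=80: 21.8 y -39.4 top z 144.3
top mean [ 12.4 -37.2 141.7]
grey n 37 x [-26.4 -19.3  -9.2] y [34.9 49. ] z [22.7 26.6 69.4]
stem n 184 tilt 5.9 rear face x at z=80: 6.7 y 39.0 top z 142.0
top mean [ -1.4  41.2 139.7]
grey n 36 x [-26.7 -18.9   7.1] y [ 94.1 124.2] z [24.1 27.1 63.6]
stem n 208 tilt 8.3 rear face x at z=80: 21.9 y 100.0 top z 145.5
top mean [ 10.6 104.  142.9]
t 56.8 pos [576.4 151.  228.9] rot [-3.1407e+00 -2.3000e-03  3.1170e+00] F [ 0.1  0.6 -0.3] g 0.002 j [-0.59  0.37  0.34  1.69 -0.14  1.11  1.33]
turn frame crank [ 9.09 11.92 -0.7 ]
crank 0 [nan nan nan]<string>:6: RuntimeWarning: Mean of empty slice.
  ret = um.true_divide(
```

View pics/s6.png

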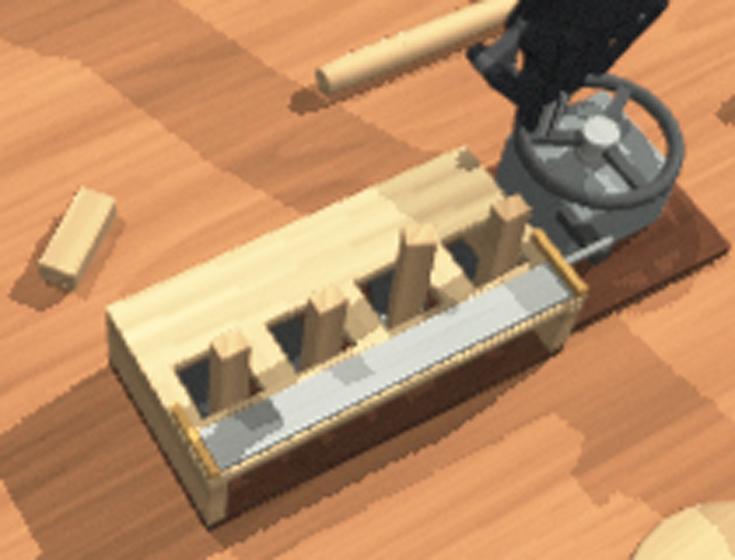

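Request:
arm_command(increments=[3, 4, 0, 0, 3, 4, 0, 0, 3, 3.9, 0, 0, 0, 0, 0, 0, 0, 0, 0, 0], fingers=5)

```text
clock: 57.48
eef_pos: [490.1, 271.8, 229.7]
tcp_rot: [-3.14, -0.001, 3.117]
ft_force: [1.0, -0.6, 0.7]
gripper_width: 0.585
```

```bash
python3 - <<'E'
from h import *
s=st();p=camera('wrist')
w=wcloud(p,s).reshape(-1,3);ok=np.isfinite(w[:,0])&(abs(w[:,0]-520)<130)&(abs(w[:,1]-270)<90)
q=w[ok&(w[:,2]>134)&(w[:,2]<152)];c=cv2.minEnclosingCircle(q[:,:2].astype(np.float32));print('crank',len(q),c)
print(to(*c[0],111,s))
E
```

```text
t 57.48 pos [490.1 271.8 229.7] rot [-3.1403e+00 -8.0000e-04  3.1171e+00] F [ 1.  -0.6  0.7] g 0.585 j [-0.82  0.31  0.29  1.77 -0.1   1.08  1.05]
crank 616 ((488.472412109375, 272.36865234375), 9.129190444946289)
[ 0.15  0.07 11.87]
```

Request:
arm_command(increments=[0.15, 0.05, 4, 0, 0, 0, 4, 0, 0, 0, 3.7, 0, 0, 0, 0, 0, 0, 0, 0, 0])

```text
clock: 58.15
eef_pos: [489.9, 272.3, 114.6]
tcp_rot: [3.141, 0.001, 3.115]
ft_force: [-0.6, 0.2, 1.3]
gripper_width: 0.589
```

Request:
arm_command(increments=[0, 0, 0, 0, 0, 0, 0, 0, 0, 0, 0, 0, 0, 0, 0, 0, 0, 0, 0, 0], fingers=1)

```text
clock: 58.78
eef_pos: [489.4, 273.3, 115.0]
tcp_rot: [3.14, 0.002, 3.117]
ft_force: [-0.9, -0.5, 5.6]
gripper_width: 0.191
```

Request:
arm_command(increments=[-0.26, 1.66, 0, 0, -0.82, 1.46, 0, 0, -1.27, 1.1, 0, 0, -1.57, 0.6, 0, 0, -1.68, 0.02, 0, 0])

```text
clock: 59.4
eef_pos: [547.2, 319.3, 115.0]
tcp_rot: [-3.141, 0.001, 3.117]
ft_force: [-3.6, -9.5, 12.0]
gripper_width: 0.186
```

```bash
python3 - <<'E'
from h import *
s=st();d=s['eef_pos'][:2]-[536.4,271.8];print(np.degrees(np.arctan2(d[1],d[0])),np.hypot(*d))
E
```

```text
t 59.4 pos [547.2 319.3 115. ] rot [-3.1409e+00  1.2000e-03  3.1170e+00] F [-3.6 -9.5 12. ] g 0.186 j [-0.79  0.55  0.26  1.7  -0.17  0.91  1.08]
77.19235990718575 48.723160878140234
```

Request:
arm_command(increments=[-1.58, -0.6, 0, 0, -1.3, -1.06, 0, 0, -0.86, -1.44, 0, 0, -0.32, -1.65, 0, 0, 0.27, -1.65, 0, 0])

```text
clock: 60.02
eef_pos: [583.0, 256.3, 115.0]
tcp_rot: [3.139, 0.002, 3.118]
ft_force: [-4.3, 4.0, 7.6]
gripper_width: 0.186
```

```bash
for y in -105 -35 35 105; do python3 foot.py $y|tail -2; done; python3 - <<'E'
from h import *
s=st();d=s['eef_pos'][:2]-[536.4,271.8];print(np.degrees(np.arctan2(d[1],d[0])),np.hypot(*d))
E
```

```text
stem n 198 tilt 5.9 rear face x at z=80: 15.6 y -107.5 top z 143.5
top mean [   5.8 -105.7  141.3]
stem n 200 tilt 6.6 rear face x at z=80: 15.9 y -39.1 top z 143.8
top mean [  6.5 -36.  141.6]
stem n 184 tilt 6.8 rear face x at z=80: 7.9 y 39.5 top z 142.8
top mean [ -2.   41.6 139.9]
stem n 239 tilt 11.4 rear face x at z=80: 15.3 y 100.4 top z 149.8
top mean [ -0.5 104.3 147.2]
t 60.23 pos [582.6 255.6 115.1] rot [3.1398e+00 1.2000e-03 3.1170e+00] F [-2.4 -0.3  6.8] g 0.19 j [-0.67  0.55  0.26  1.7  -0.17  0.91  1.2 ]
-19.305802073238173 48.973008841067944
```

Request:
arm_command(increments=[0.82, -1.47, 0, 0, 1.27, -1.09, 0, 0, 1.57, -0.6, 0, 0, 1.67, -0.02, 0, 0, 1.59, 0.55, 0, 0])

```text
clock: 60.85
eef_pos: [513.6, 230.2, 115.1]
tcp_rot: [3.14, 0.004, 3.116]
ft_force: [4.1, 1.7, 4.8]
gripper_width: 0.19
```

Request:
arm_command(increments=[1.3, 1.06, 0, 0, 0.86, 1.44, 0, 0, 0.28, 1.66, 0, 0, 0, 0, 0, 0, 0, 0, 0, 0])

```text
clock: 61.48
eef_pos: [489.5, 273.9, 115.0]
tcp_rot: [3.14, 0.002, 3.118]
ft_force: [-1.5, -0.2, 11.0]
gripper_width: 0.188
```

```bash
for y in -105 -35 35 105; do python3 foot.py $y|tail -3; done; python3 - <<'E'
from h import *
s=st();d=s['eef_pos'][:2]-[536.4,271.8];print(np.degrees(np.arctan2(d[1],d[0])),np.hypot(*d))
E
```

```text
grey n 211 x [ 4.2 15.6 26.6] y [-127.9  -82. ] z [79.1 82.4 85.2]
stem n 207 tilt 6.0 rear face x at z=80: 4.8 y -107.9 top z 144.2
top mean [  -4.8 -105.8  141.6]
grey n 207 x [-8.6 15.6 26.2] y [-58.2 -11.7] z [74.5 82.4 85. ]
stem n 199 tilt 5.9 rear face x at z=80: 5.1 y -39.3 top z 143.3
top mean [ -4.5 -35.7 141.2]
grey n 194 x [-18.6  15.3  26.9] y [12.8 57.2] z [45.  82.7 85.4]
stem n 182 tilt 5.6 rear face x at z=80: 0.9 y 40.3 top z 142.6
top mean [ -7.   42.1 140.4]
grey n 181 x [-18.7  15.7  26.8] y [ 81.6 128.6] z [38.1 82.3 85.4]
stem n 299 tilt 20.8 rear face x at z=80: 3.7 y 101.0 top z 154.2
top mean [-26.7 103.8 151.7]
t 61.67 pos [489.5 273.7 115. ] rot [3.1395e+00 1.5000e-03 3.1174e+00] F [-2.   0.5  9.8] g 0.188 j [-0.79  0.44  0.25  1.89 -0.15  0.83  1.08]
177.71539514135037 46.95819512851471
```

Request:
arm_command(increments=[0, 0, 0, 0, 0, 0, 0, 0, 0, 0, -4, 0, 0, 0, -4, 0, 0, 0, -4, 0], fingers=4.5)

```text
clock: 62.3
eef_pos: [488.6, 272.3, 234.4]
tcp_rot: [-3.141, -0.001, 3.117]
ft_force: [-0.1, 1.6, 0.3]
gripper_width: 0.531
```

Request:
arm_command(increments=[-2, -4.2, 0, 0, -1.9, -4.2, 0, 0, -1.9, -4, 0, 0, 0, 0, 0, 0, 0, 0, 0, 0])

```text
clock: 62.92
eef_pos: [543.5, 147.6, 233.1]
tcp_rot: [3.141, -0.001, 3.117]
ft_force: [0.3, 1.1, 0.1]
gripper_width: 0.528
```

```bash
python3 -c "
from h import *
bto(-20,104,113)"; python3 foot.py 105 | tail -3
```

```text
t 62.92 pos [543.5 147.6 233.1] rot [ 3.1414e+00 -9.0000e-04  3.1168e+00] F [0.3 1.1 0.1] g 0.528 j [-0.62  0.31  0.35  1.77 -0.12  1.09  1.31]
board x,y,z [-23.4 100.4 233.1] shift [-0.35  0.35 12.01] turn 0.1
grey n 183 x [-20.2  16.1  26.4] y [ 81.8 128.4] z [40.1 82.3 85.2]
stem n 296 tilt 21.4 rear face x at z=80: 3.9 y 101.1 top z 153.8
top mean [-27.  103.9 151.6]
```

Request:
arm_command(increments=[-0.3, 0.4, 4, 0, 0, 0, 4, 0, 0, 0, 3.8, 0, 0, 0, 0, 0, 0, 0, 0, 0])

```text
clock: 63.6
eef_pos: [547.5, 152.0, 116.7]
tcp_rot: [3.141, 0.001, 3.118]
ft_force: [1.0, 0.4, 0.1]
gripper_width: 0.529
```

Request:
arm_command(increments=[0, 0, 0, 0, 0, 0, 0, 0, 0, 0, 0, 0, 0, 0, 0, 0], fingers=1)

```text
clock: 64.1
eef_pos: [548.0, 151.8, 117.2]
tcp_rot: [3.14, 0.002, 3.117]
ft_force: [0.3, 1.1, 7.2]
gripper_width: 0.247
```

Request:
arm_command(increments=[0, 0, -0.7, 0, -0.7, 0, 0, 0, -0.7, 0, 0, 0, -0.5, 0, 0, 0, 0, 0, 0, 0])

```text
clock: 64.72
eef_pos: [562.6, 150.8, 121.5]
tcp_rot: [-3.141, -0.007, 3.117]
ft_force: [-8.2, 1.3, -1.1]
gripper_width: 0.249
```

```bash
python3 -c "
from h import *
bto(-3,104,101)"; python3 foot.py 105 | tail -3
```

```text
t 64.72 pos [562.6 150.8 121.5] rot [-3.1408 -0.0074  3.1174] F [-8.2  1.3 -1.1] g 0.249 j [-0.58  0.47  0.31  1.83 -0.18  0.88  1.37]
board x,y,z [ -4.4 104.1 121.5] shift [-0.15 -0.01  2.05] turn 0.1
grey n 189 x [-21.1  15.3  26.9] y [ 82.2 127.5] z [43.2 82.7 86.7]
stem n 114 tilt 6.8 rear face x at z=80: 3.6 y 104.7 top z 147.7
top mean [ -5.1 111.  147.1]
```

Request:
arm_command(increments=[-0.4, 0, 0, 0, 0, 0, 0.8, 0, 0, 0, 0.6, 0, 0, 0, 0, 0])

```text
clock: 65.28
eef_pos: [568.4, 150.7, 108.3]
tcp_rot: [-3.142, -0.003, 3.117]
ft_force: [-4.5, 0.6, -0.0]
gripper_width: 0.25
```

```bash
python3 -c "
from h import *
bto(-3,104,105)"; python3 foot.py 105 | tail -3
```

```text
t 65.28 pos [568.4 150.7 108.3] rot [-3.1415 -0.0034  3.1171] F [-4.5  0.6 -0. ] g 0.25 j [-0.57  0.49  0.31  1.83 -0.19  0.86  1.38]
board x,y,z [  1.4 104.2 108.3] shift [ 0.43 -0.02  0.33] turn 0.1
grey n 218 x [-3.4 13.1 26.6] y [ 81.6 126.9] z [ 76.5  83.1 122. ]
stem n 49 tilt 4.0 rear face x at z=80: 4.6 y 108.9 top z 134.9
top mean [  0.7 110.1 133.9]
```

Request:
arm_command(increments=[0, 0, 0.3, 0, 0, 0, 0, 0])

```text
clock: 65.58
eef_pos: [570.2, 150.8, 107.1]
tcp_rot: [3.14, 0.001, 3.117]
ft_force: [-3.8, 0.3, 10.6]
gripper_width: 0.251
```

Request:
arm_command(increments=[0, 0, 0, 0, 0, 0, 0, 0, 0, 0, 0, 0, 0, 0, -6, 0, 0, 0, 0, 0], fingers=3.6)

```text
clock: 66.2
eef_pos: [572.9, 150.8, 169.7]
tcp_rot: [3.139, 0.007, 3.116]
ft_force: [-0.2, -0.8, -1.0]
gripper_width: 0.425
```

```bash
python3 -c "
from h import *
bto(-3,104,141)"; python3 foot.py 105 | tail -3
```

```text
t 66.2 pos [572.9 150.8 169.7] rot [3.1389 0.0073 3.1163] F [-0.2 -0.8 -1. ] g 0.425 j [-0.59  0.42  0.33  1.77 -0.16  0.97  1.35]
board x,y,z [  5.9 104.4 169.7] shift [ 0.91 -0.05  2.86] turn 0.0
grey n 164 x [-5.7 16.7 26.8] y [ 81.9 127.5] z [73.8 82.5 84.9]
stem n 173 tilt 4.5 rear face x at z=80: 4.6 y 97.2 top z 144.9
top mean [ -2.3 104.7 143.1]
```

Request:
arm_command(increments=[0, 0, -5, 0, 3, 0, -5, 0, 5, 0, 0, 0, 5, 0, 0, 0, 0, 0, 0, 0])

```text
clock: 66.88
eef_pos: [436.7, 153.9, 264.7]
tcp_rot: [3.141, -0.002, 3.119]
ft_force: [-0.3, -0.8, -0.2]
gripper_width: 0.42
```

```bash
for y in -105 -35 35 105; do python3 foot.py $y|tail -2; done; python3 - <<'E'
from h import *
st();p=camera('scene');c=proj(p,[[560,80,100]])[0].astype(int)
cv2.imwrite('pics/s7.png',cv2.resize(p['color'][c[1]-85:c[1]+85,c[0]-110:c[0]+110],None,fx=3.5,fy=3.5,interpolation=2))
w=cloud(p).reshape(-1,3);m=(w[:,2]>125)&(w[:,2]<155)&(abs(w[:,0]-536)<75)&(abs(w[:,1]-272)<75);print('crank',m.sum(),w[m].mean(0))
t=camera('top');g0=np.load('top0.npz')['color'];d=cv2.absdiff(t['color'],g0).max(2)>60
n,l,s,ce=cv2.connectedComponentsWithStats(d.astype(np.uint8));print([(ce[i].round().tolist(),int(s[i,4])) for i in range(1,n) if s[i,4]>25])
E
```

```text
stem n 194 tilt 5.1 rear face x at z=80: 6.6 y -108.5 top z 142.6
top mean [  -2.1 -105.8  140.1]
stem n 193 tilt 5.5 rear face x at z=80: 6.9 y -38.9 top z 141.8
top mean [ -1.7 -35.8 139.8]
stem n 182 tilt 4.8 rear face x at z=80: 1.0 y 39.8 top z 143.4
top mean [ -6.7  42.6 140.1]
stem n 215 tilt 8.6 rear face x at z=80: 6.6 y 98.5 top z 146.0
top mean [ -6.1 103.7 143.7]
t 67.08 pos [440.8 153.7 265.2] rot [-3.1412e+00  2.0000e-04  3.1163e+00] F [-0.5  0.9  0.5] g 0.419 j [-0.74  0.1   0.33  1.93 -0.03  1.11  1.15]
crank 66 [492.38587387 252.93138255 137.64621785]
[([264.0, 208.0], 629), ([398.0, 199.0], 205), ([227.0, 206.0], 90), ([285.0, 199.0], 56), ([307.0, 200.0], 54), ([332.0, 200.0], 45), ([627.0, 251.0], 813), ([436.0, 210.0], 79), ([234.0, 218.0], 63), ([226.0, 222.0], 26), ([539.0, 241.0], 1104), ([399.0, 231.0], 28), ([282.0, 300.0], 3716), ([448.0, 232.0], 27), ([391.0, 246.0], 191), ([437.0, 247.0], 211), ([253.0, 274.0], 112), ([243.0, 284.0], 48), ([630.0, 299.0], 317), ([54.0, 294.0], 59), ([192.0, 362.0], 6279), ([53.0, 318.0], 245), ([95.0, 348.0], 85), ([164.0, 373.0], 123), ([313.0, 441.0], 923), ([273.0, 439.0], 30)]
```

View pics/s7.png

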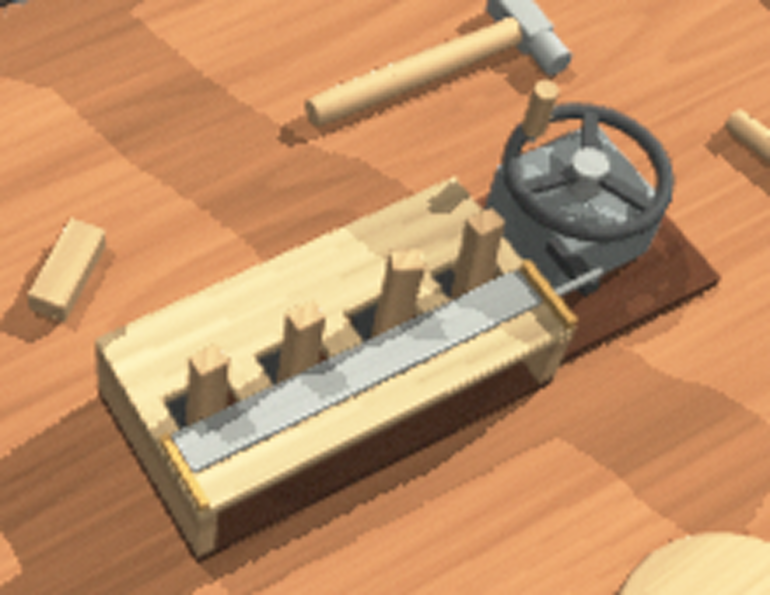

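Request:
arm_command(increments=[-4, 0, 0, 0, -4, 0, 0, 0, -4, 0, 0, 0, 0, 0, 0, 0, 0, 0, 0, 0], fingers=4.5)

```text
clock: 67.8
eef_pos: [559.7, 150.4, 264.6]
tcp_rot: [-3.141, -0.002, 3.116]
ft_force: [-0.1, -0.4, -0.8]
gripper_width: 0.528
```

```bash
python3 -c "
from h import *
bto(-4,104.5,106)"
```

```text
t 67.8 pos [559.7 150.4 264.6] rot [-3.1406e+00 -1.6000e-03  3.1162e+00] F [-0.1 -0.4 -0.8] g 0.528 j [-0.64  0.31  0.37  1.69 -0.12  1.17  1.32]
board x,y,z [ -7.3 103.6 264.6] shift [-0.36  0.1  15.86] turn 0.0
```

Request:
arm_command(increments=[-0.2, 0.1, 5, 0, 0, 0, 5, 0, 0, 0, 4, 0, 0, 0, 1.7, 0, 0, 0, 0, 0])

```text
clock: 68.42
eef_pos: [561.4, 151.7, 108.3]
tcp_rot: [-3.141, -0.001, 3.117]
ft_force: [0.2, 0.7, 0.4]
gripper_width: 0.525
```

Request:
arm_command(increments=[0, 0, 0, 0, 0, 0, 0, 0, 0, 0, 0, 0, 0, 0, 0, 0], fingers=1)

```text
clock: 68.92
eef_pos: [563.3, 152.0, 110.2]
tcp_rot: [3.14, 0.003, 3.117]
ft_force: [1.0, -0.7, 6.2]
gripper_width: 0.248
```

Request:
arm_command(increments=[0, 0, -0.5, 0, 0.4, 0, 0, 0, 0.4, 0, 0, 0, 0, 0, 0, 0])

```text
clock: 69.42
eef_pos: [553.3, 152.0, 113.2]
tcp_rot: [-3.141, -0.001, 3.117]
ft_force: [0.1, 0.0, -1.6]
gripper_width: 0.251
```

```bash
python3 -c "
from h import *
bto(-10,104.5,106)"; python3 foot.py 105 | tail -3
```

```text
t 69.42 pos [553.3 152.  113.2] rot [-3.1415e+00 -9.0000e-04  3.1171e+00] F [ 0.1  0.  -1.6] g 0.251 j [-0.6   0.47  0.33  1.86 -0.2   0.85  1.37]
board x,y,z [-13.8 105.  113.2] shift [-0.38 -0.05  0.72] turn 0.1
grey n 179 x [-9.1 15.4 26.5] y [ 81.8 127.6] z [ 79.8  82.8 122.1]
stem n 119 tilt 3.8 rear face x at z=80: -4.3 y 104.5 top z 148.3
top mean [-10.4 108.2 146.2]
```

Request:
arm_command(increments=[-0.3, 0, 0.3, 0, 0, 0, 0.2, 0, 0, 0, 0, 0])

```text
clock: 69.85
eef_pos: [558.4, 151.8, 109.7]
tcp_rot: [3.141, 0.002, 3.116]
ft_force: [-0.7, -1.0, 8.6]
gripper_width: 0.25
```

Request:
arm_command(increments=[0, 0, 0, 0, 0, 0, 0, 0, 0, 0, 0, 0, 0, 0, -6, 0, 0, 0, 0, 0], fingers=3.6)

```text
clock: 70.47
eef_pos: [559.7, 152.3, 172.5]
tcp_rot: [3.139, 0.007, 3.116]
ft_force: [0.1, -0.1, 0.1]
gripper_width: 0.421
```

```bash
python3 -c "
from h import *
bto(-10,104.5,141)"; python3 foot.py 105 | tail -3
```

```text
t 70.47 pos [559.7 152.3 172.5] rot [3.1388 0.0068 3.1165] F [ 0.1 -0.1  0.1] g 0.421 j [-0.62  0.4   0.36  1.8  -0.17  0.96  1.35]
board x,y,z [ -7.3 105.5 172.5] shift [ 0.29 -0.11  3.15] turn 0.1
grey n 163 x [ 4.8 16.3 26.9] y [ 82.3 127.7] z [78.5 82.5 85.1]
stem n 188 tilt 6.1 rear face x at z=80: 5.8 y 99.7 top z 142.2
top mean [ -2.2 104.3 139.9]
```

Request:
arm_command(increments=[3, 4.5, -3, 0, 3, 4.5, -2, 0, 0, 0, 0, 0, 0, 0, 0, 0], fingers=5)

```text
clock: 71.03
eef_pos: [498.9, 242.8, 217.5]
tcp_rot: [-3.14, -0.001, 3.117]
ft_force: [1.2, -1.0, -0.1]
gripper_width: 0.587
```

```bash
python3 - <<'E'
from h import *
s=st();p=camera('wrist')
w=wcloud(p,s).reshape(-1,3);ok=np.isfinite(w[:,0])&(abs(w[:,0]-520)<130)&(abs(w[:,1]-270)<90)
q=w[ok&(w[:,2]>134)&(w[:,2]<152)];c=cv2.minEnclosingCircle(q[:,:2].astype(np.float32));print('crank',len(q),c,np.degrees(np.arctan2(c[0][1]-271.8,c[0][0]-536.4)))
print(to(*c[0],112,s))
E
```

```text
t 71.03 pos [498.9 242.8 217.5] rot [-3.1404e+00 -9.0000e-04  3.1174e+00] F [ 1.2 -1.  -0.1] g 0.587 j [-0.81  0.31  0.34  1.8  -0.12  1.05  1.12]
crank 692 ((491.576904296875, 255.50730895996094), 9.081369400024414) -160.0243637038889
[ 0.75  1.26 10.55]
```

Request:
arm_command(increments=[0.75, 1.26, 3.5, 0, 0, 0, 3.5, 0, 0, 0, 3.5, 0, 0, 0, 0, 0, 0, 0, 0, 0])

```text
clock: 71.7
eef_pos: [493.0, 255.2, 114.1]
tcp_rot: [-3.141, 0.001, 3.115]
ft_force: [0.3, -0.7, 0.7]
gripper_width: 0.585
```

Request:
arm_command(increments=[0, 0, 0, 0, 0, 0, 0, 0, 0, 0, 0, 0, 0, 0, 0, 0, 0, 0, 0, 0], fingers=1)

```text
clock: 72.32
eef_pos: [492.7, 256.3, 114.9]
tcp_rot: [3.14, 0.002, 3.117]
ft_force: [-1.1, -1.5, 5.0]
gripper_width: 0.19
```

```bash
python3 - <<'E'
from h import *
s=st();print(to(488.4,273.4,s['eef_pos'][2],s))
E
```

```text
t 72.33 pos [492.7 256.3 114.9] rot [3.1404e+00 1.5000e-03 3.1169e+00] F [-1.1 -1.5  5. ] g 0.19 j [-0.8   0.43  0.3   1.91 -0.17  0.83  1.14]
[0.47 1.7  0.  ]
```

Request:
arm_command(increments=[0.25, 0.6, 0, 0, 0.12, 0.6, 0, 0, 0.03, 0.5, 0, 0, 0, 0, 0, 0])

```text
clock: 72.82
eef_pos: [490.0, 274.7, 114.9]
tcp_rot: [3.139, 0.004, 3.118]
ft_force: [2.4, 0.8, 5.5]
gripper_width: 0.192
```

Request:
arm_command(increments=[0, 0, 0, 0, 0, 0, 0, 0, 0, 0, -4, 0, 0, 0, -5, 0, 0, 0, -5, 0], fingers=4.5)

```text
clock: 73.45
eef_pos: [487.9, 273.0, 254.6]
tcp_rot: [-3.141, -0.001, 3.117]
ft_force: [0.0, 0.8, -0.8]
gripper_width: 0.528
```

Request:
arm_command(increments=[4, 3, 0, 0, 4, 3, 0, 0, 0, 0, 0, 0, 0, 0, 0, 0])

```text
clock: 73.95
eef_pos: [410.0, 334.8, 253.4]
tcp_rot: [-3.141, -0.0, 3.117]
ft_force: [0.5, 0.4, 0.6]
gripper_width: 0.524
```

```bash
for y in -105 -35 35 105; do python3 foot.py $y|tail -3; done; python3 - <<'E'
from h import *
s=st();p=camera('wrist');cv2.imwrite('pics/w9.png',p['color'])
w=wcloud(p,s).reshape(-1,3);ok=np.isfinite(w[:,0])&(abs(w[:,0]-520)<130)&(abs(w[:,1]-270)<90)
q=w[ok&(w[:,2]>134)&(w[:,2]<152)]
if len(q): c=cv2.minEnclosingCircle(q[:,:2].astype(np.float32));print('wrist crank',len(q),c,np.degrees(np.arctan2(c[0][1]-271.8,c[0][0]-536.4)))
p=camera('scene');c=proj(p,[[560,80,100]])[0].astype(int)
cv2.imwrite('pics/s8.png',cv2.resize(p['color'],(800,600)))
w=cloud(p).reshape(-1,3);m=(w[:,2]>125)&(w[:,2]<155)&(abs(w[:,0]-536)<75)&(abs(w[:,1]-272)<75);print('crank',m.sum(),w[m].mean(0))
E
```

```text
grey n 204 x [ 4.5 15.7 26. ] y [-127.2  -82.7] z [79.  82.6 85.1]
stem n 202 tilt 5.8 rear face x at z=80: 4.8 y -108.5 top z 142.8
top mean [  -3.8 -105.3  140.2]
grey n 199 x [ 3.3 15.2 26.8] y [-58.1 -12.7] z [78.3 82.5 84.6]
stem n 191 tilt 5.5 rear face x at z=80: 5.5 y -39.6 top z 142.0
top mean [ -3.3 -36.  139.6]
grey n 189 x [-16.8  15.1  26.6] y [12.8 57.7] z [48.2 82.5 85.6]
stem n 181 tilt 5.4 rear face x at z=80: 0.7 y 40.2 top z 141.7
top mean [ -6.7  42.8 139.2]
grey n 177 x [ 4.9 16.2 26.8] y [ 82.  126.5] z [78.5 82.9 85.2]
stem n 191 tilt 4.8 rear face x at z=80: 5.2 y 99.6 top z 141.4
top mean [ -2.6 103.6 139.6]
t 74.15 pos [410.8 334.2 253.4] rot [-3.1411e+00  1.0000e-04  3.1149e+00] F [-0.2  0.1 -0.2] g 0.528 j [-1.02  0.23  0.29  1.81 -0.07  1.11  0.84]
crank 66 [489.55751607 271.60022834 137.83977319]
```

View pics/s8.png

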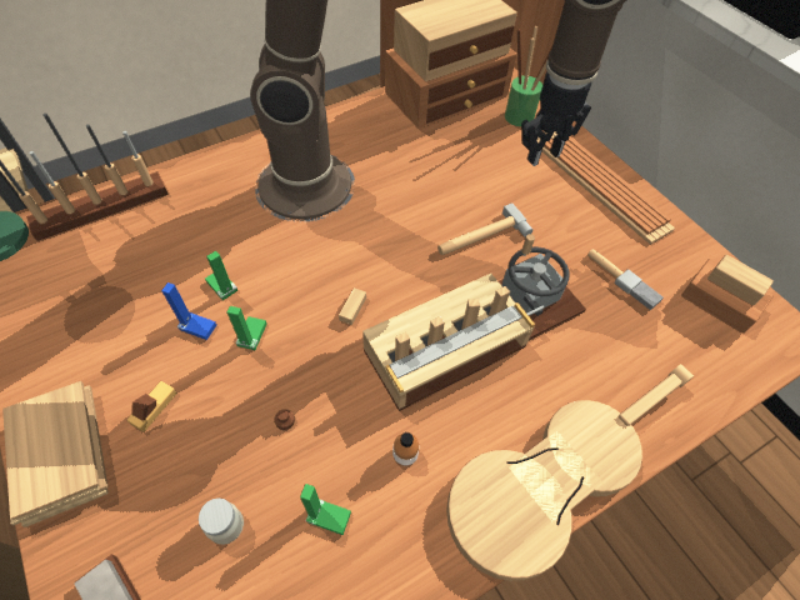

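```bash
python3 -c "
from cell import manip
print(manip.close_job())"
```

```text
the job is handed in; nothing more can be done
None
```

The job is handed in. All four hook cramps stand in a slot of their own with the lock bar shut behind them. `close_job` gives no verdict, so what follows is from my own camera checks.

**What I did**
- I wound the wheel one full turn anticlockwise to open the bar.
- I gripped each hook by its stem and tilted it to about 47° in the grip by pushing its toe against the deck's rear edge. Then I threaded it foot-first through its slot and righted it against the slot's rear edge.
- Three of the hooks perched about 4 mm high after righting, so I pressed each one down.
- I then wound the wheel the full turn back.

**What went wrong and how it was mended**
- **First hook:** its heel caught on the bar during threading, with about 40 N on the wrist each way. I backed off and lowered it further, and it went in.
- **Slot 2:** this hook was knocked about 1.5 cm aside during the run. It stayed upright and within tolerance, so I left it.
- **Slot 3:** on the first closing the bar tipped this hook forward by about 15°. Righting it pushed the wheel back open by about 0.4 rad. I reseated the hook flat and wound the wheel shut again.

**Last checks**
- **Hooks:** all four stem tops are at 139–140 mm, where fully seated is 140 mm, and all read the same small tilt as hooks already known to be flat. Stem centres are within about 8 mm of their slot centres.
- **Wheel and bar:** the crank is back at its starting place to within about 2 mm, roughly 0.04 rad. The bar's front edge is at about +5 mm.
- **Bystanders and look-alikes:** they appear undisturbed in the final picture; I did not measure their positions.
- **Less certain:** just before the wheel was wound back, the slot 3 hook read about 2° of tilt, inside the 8° limit. The second step depends on that reading.

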